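# Close the pot carton and hold its locking key in the slot

## Robot

A 6-joint arm with a two-finger parallel gripper is mounted at the origin on the work surface. World frame = base frame: x ahead of the robot, y to its left, z up, the work surface at z = 0. Lengths are in m, angles in rad, forces in N, time in s.
With the tool pointing down it reaches from about 0.35 to 0.725 m from the base axis. Payload 6 kg.
Tool frame: the origin (TCP) lies on the centre line of the jaws, within the pads' length; the fingertips stand bot.tip_extent ahead of it and the grasp point (between the pads) lies 5 mm behind it (bot.tip_extent is the distance from the TCP to the fingertips, in m); z points along the fingers, x is the direction in which the jaws open and shut, and the axes are right-handed (so a half turn about z gives the same grasp; the last joint's range is limited). The gripper opens to 85 mm and grips with 20 to 120 N. Pads are 22 mm wide; open, the fingers measure 114 mm over their backs; the gripper's body (76 mm by 85 mm) begins 54 mm behind the grasp point. The pads swing forward as they close: fully open they stand 13 mm farther back than shut.
Start: joints at [-0.961, 0.04, 0.085, 0, -1.615, -0.334], TCP at [0.163, -0.577, 0.245] pointing down, gripper open.
Joint ranges: [-2.56, 2.56], [-1.29, 2.01], [-1.08, 1.49], [-3.29, 1.98], [-2.81, -0.18], [-2.99, 2.99]. Speed limits (rad/s): [2.57, 2.57, 3.01, 3.14, 3.14, 3.14].

## Interface

Orientations are given as a unit quaternion [x, y, z, w].
In Python, from rig import bot gives the robot as it stands.
- The arm moves only by the tool arm_command, never from a script. Its argument "moves" is a list of rows, each an object of numbers: "ax", "ay", "az": the turn, a rotation vector about the tool's x, y, z in rad; "tx", "ty", "tz": the shift along the tool's x, y, z in cm; "hand": the opening, from 0 (shut) to 1 (fully open). In form: [{"ax": .., "ay": .., "az": .., "tx": .., "ty": .., "tz": .., "hand": ..}, ...]. A call has 1 to 12 rows; each row is the pose to reach, as a shift and turn from the pose measured when the call began, along the tool's axes at that moment; what a row does not reach only later rows make up. A row lasts 1/10 s, in which the tool goes at most 50 mm and 8.59 degrees, less where a joint would pass 70% of its speed; a pose out of reach is approached as far as the arm can. A call with a gripper value outside its range is refused whole. The fingers move at their own pace and stop on an object; "force" is the grip in N (left out, the last holds). Time passes only in rows, so rows that repeat a pose let the fingers close. It gives the time, the measured TCP pose, the force and the opening at its end, in the units of the state.
- bot.read_state(): the state, without advancing time (a new reading comes with each control period).
- bot.snapshot(name): name is "scene" or "top" or "wrist"; returns (picture, depth): 420x560x3 uint8, blue, green, red; 420x560 float32, m along the optical axis (not along the pixel's ray), 0 where there is no reading.
- bot.get_calibration(name): a dict with "camera_matrix" (3x3 intrinsics, pixels), "k1" (the pictures are not rectified: a ray, as slopes to the right and down, at radius r is drawn at 1 + k1 r^2 times it, then the intrinsics apply), "rvec" (rotation vector, rad) and "tvec" (3), from world to camera coordinates, as OpenCV has them. Camera axes: x right, y down, z forward; pixel columns grow to the right and rows downward; lengths in m; the calibration is good to about 2 mm. A picture is of the moment at which its call begins: read the wrist's pose just before it. get_calibration takes no time and is no camera call; for the wrist camera it gives the pose at the moment of the call.
- bot.job_done(): hands the job in, once; it reports no verdict.
Trained networks look in the newest picture that a camera, given by its name, has taken for a name from the list of things; names that differ only in an ending like _2 or _b are one class to them, and where a whole thing is asked for, a point or a joint stands for the part that bears it (a point fixed in the world has none). Each returns a list of dicts, best first, with "p" (0 to 1); they miss things now and then, are a little off and sometimes report something else, mostly with a low value. They report only what shows in the picture. A call takes as long as a camera call. They do not tell look-alikes from the thing itself.
- bot.regions_of(camera, target): "region" (420x560 bool, what is visible of it) and "box" ([centre column, centre row, width, height] in pixels, round what is visible of it).
The state is a dict: "time": time; "joint_pos": joint angles; "qvel": joint speeds; "joint_efforts": joint torques, N m; "ee_pos": TCP position; "ee_rot": TCP orientation; "wrist_force": force on the tool from outside, world axes, zero at the start; "moment": the same for the moment, N m; "opening": finger opening in m.
Only numpy, scipy, OpenCV 4.12 (cv2) and the standard library are available. Lean on these libraries where they do the work, as an engineer would, in place of code of your own. Each camera call takes 0.05 s, during which the arm holds its last target.

## Task

Fold the carton's right-hand top flap fully down first, then its left-hand flap fully down over it, so that their slots line up. Then take the wooden locking key out of its stand, pass its blade straight down through the slot without forcing it against the sides, and finish while still holding the key there, blade inside the carton and its shoulder bar about 15 mm (a finger's breadth) above the cardboard, so that a strap can be run underneath; do not let go. Leave the mug, the bowl and the vase where they stand.

Things in the scene. Friction and masses are not known exactly. Their poses are not given: they have to be found in the camera images.
- carton: Cardboard shipping carton holding four lidded jars; it stands fast. 240 mm along its x, 200 mm along y, walls 130 mm high. Origin: centre of its underside; z up, x away from the robot (within 0.3 rad), y to the robot's left. Two slotted top flaps are hinged on the left and right walls. Jar tops lie 19 mm below the wall tops; under the slot is an empty strip 34 mm across, down to the floor.
- flap_right (a joint): Right flap's angle (rad): 0 = fully down, level, 1.57 = upright, up to 2.1 (leaning out). Starts at 1.4 to 1.8. Hinge line along carton x at carton y -100 mm, z 130 mm (flap's underside). Panel 236 mm along x, 130 mm hinge to free edge, 5 mm thick; a slot 66 mm (x) by 14 mm centred 100 mm from the hinge. It stays where left; about 1 N at the free edge folds it.
- flap_left (a joint): Angle (rad) of the left-hand flap, same panel, slot, signs, stiffness and range as the right one, mirrored: hinge line at carton y = +100 mm, z = 135.5 mm, so it lies on top of the right flap when both are down.
- slot (a point): Centre of the slot (66 x 14 mm, long side along carton x) at the upper surface of the left flap when folded down: 140.5 mm above the carton's underside. Axes as the carton's. With both flaps down the slots line up into one opening 10.5 mm deep.
- key: Loose wooden locking key, about 120 g, upright in the stand. Origin: centre of the blade's lower end; z up; x along the blade's width. Blade 60 mm (x) by 12 mm (y), from 0 to 75 mm height, edges and tip rounded 5 mm; shoulder bar 80 x 30 mm from 75 to 83 mm; grip 40 mm (x) by 20 mm (y) from 83 to 127 mm height.
- key_grip (a point): Point on the key's axis in the middle of its grip, 110 mm above the key's origin: a good place for the gripper's centre, closing along the key's y across the 20 mm thickness.
- stand: Fixed dark wooden block, 120 x 70 mm, 90 mm high, with an upright pocket in its top in which the key's blade hangs loosely (1.5 mm play each side), the shoulder bar resting on the block's top. Origin: centre of its underside.
- mug: White mug, 76 mm wide, 90 mm high, bystander. Origin: centre of its underside.
- bowl: Blue bowl, 120 mm wide, 55 mm high, bystander. Origin: centre of its underside.
- vase: Small terracotta vase, 84 mm wide, 115 mm high, bystander. Origin: centre of its underside.
Mind the look-alikes: they are no part of the job. What is meant by the key is not blue or red, and is the smaller of those in its own colour.

How it is judged:
On the way, in this order (a step that is already met when the one before it is completed fails the run):
1. the right flap is folded down while the left one is still up (value of joint flap_right below 0.12 rad and value of joint flap_left above 0.8 rad), for 0.2 s.
2. the left flap is folded down over it, before the key goes near the slot (value of joint each of flap_right, flap_left below 0.12 rad and horizontal distance between key and slot above 0.05 m), for 0.2 s.
At the end, for the whole second after the job is handed in: Both flaps down (within 0.12 rad), the key upright (0.12 rad) and in line with the slot (0.12 rad, 6 mm), its shoulder bar 7 to 30 mm above the upper flap so that the blade reaches 45 to 68 mm into the slot, held still in the fingers, rubbing on the carton with less than 15 N (value of joint each of flap_right, flap_left below 0.12 rad and horizontal distance between key and slot below 0.006 m and z of key in the frame of slot between -0.068 and -0.045 m and angle between key's own z axis and vertical below 0.12 rad and angle between the x axis of key and the x axis of carton, either way round below 0.12 rad and contact force between the fingers and key above 2 N and contact force between key and carton below 15 N and linear speed of key below 0.02 m/s); the arm keeps its last pose, push and grip.
It fails at once if a bystander pot is shifted by more than 40 mm (distance of any of mug, bowl, vase from where it was at the start of the episode above 0.04 m).
It fails at once if a bystander pot is tipped (angle between any of mug, bowl, vase's own z axis and vertical above 0.5 rad).
It also fails if it takes over 66 s, if anything falls off the work surface, if the arm or the gripper's body presses on something with over 40 N, if the wrist force passes 120 N, or if a joint passes its speed limit or range.

## Working session

There is one attempt and no reset: what is moved stays moved. The work goes in short steps, Python scripts to look and compute and a tool call to move; the robot and the scene stay as the last step left them, time stands still between calls to the robot, and variables do not carry over. Pictures are saved under pics/ and viewed, and the job is handed in when it is done.

Besides the shell and the picture viewer there is one more tool, called as name(argument=value, ...), one argument or row to a line, values as JSON. arm_command: Moves the arm, as the interface text tells. Its arguments: {"type":"object","properties":{"moves":{"type":"array","items":{"type":"object","properties":{"ax":{"type":"number"},"ay":{"type":"number"},"az":{"type":"number"},"tx":{"type":"number"},"ty":{"type":"number"},"tz":{"type":"number"},"hand":{"type":"number"}}}},"force":{"type":"number"}},"required":["moves"]}

```bash
ls; mkdir -p pics; python3 - <<'E'
from rig import bot
import cv2
s=bot.read_state()
for k,v in s.items(): print(k,v)
print(bot.tip_extent)
for n in ["scene","top","wrist"]:
    im,d=bot.snapshot(n); cv2.imwrite(f"pics/{n}0.png",im)
    import numpy as np; np.save(f"pics/{n}0.npy",d)
    print(n,bot.get_calibration(n))
E
```

```text
pics
time 0.0
joint_pos [-9.61298127e-01  4.07764751e-02  8.38152949e-02 -4.61707174e-04
 -1.61548125e+00 -3.33713781e-01]
qvel [-0.00063157  0.00058297 -0.00039433 -0.00061332 -0.00094275 -0.00040261]
joint_efforts [ 9.92543501e-04 -3.68211615e+01  3.47409582e+01  6.93244591e+00
 -5.47518575e-03 -1.46021324e-05]
ee_pos [ 0.16338937 -0.57701404  0.24430171]
ee_rot [ 6.03190762e-01  7.97596498e-01  4.73419932e-04 -7.11675124e-04]
wrist_force [-0.59687128  0.22718646  0.07381225]
moment [ 0.01986283 -0.02538041 -0.00182678]
opening 0.08541771261273236
0.014
scene {'camera_matrix': array([[524.61789393,   0.        , 271.31311224],
       [  0.        , 524.61789393, 217.12976845],
       [  0.        ,   0.        ,   1.        ]]), 'k1': -0.05473434011505543, 'rvec': array([ 2.21163882,  1.4413608 , -0.40255615]), 'tvec': array([-0.21724414, -0.34474256,  2.00277458])}
top {'camera_matrix': array([[416.63034185,   0.        , 282.1220014 ],
       [  0.        , 416.63034185, 205.98505089],
       [  0.        ,   0.        ,   1.        ]]), 'k1': 0.021782271058504204, 'rvec': array([ 2.15535877, -2.12973809,  0.16006972]), 'tvec': array([-0.00973744,  0.53301936,  1.04521189])}
wrist {'camera_matrix': array([[316.19625134,   0.        , 281.33126349],
       [  0.        , 316.19625134, 206.73191134],
       [  0.        ,   0.        ,   1.        ]]), 'k1': -0.003957357326043976, 'rvec': array([-1.76543224, -2.33373843, -0.37756043]), 'tvec': array([ 0.59822064, -0.04205869,  0.38214469])}
```

View pics/scene0.png

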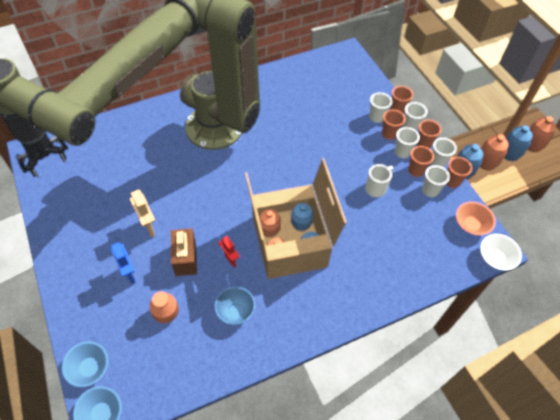

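View pics/top0.png

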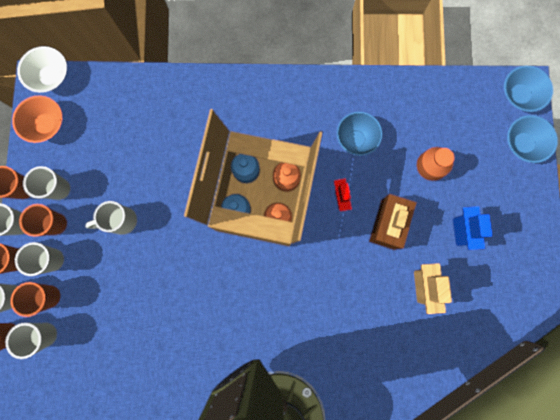

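View pics/wrist0.png

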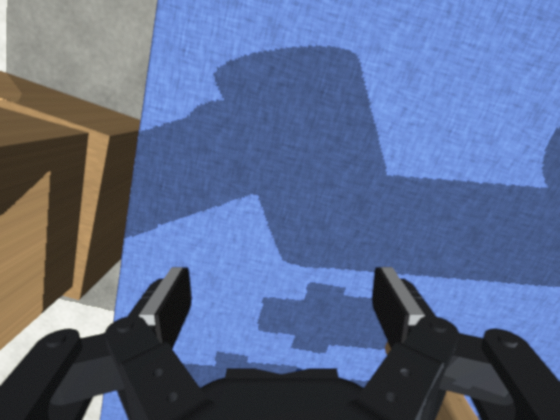

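The top view shows the carton at about (262,185), with its right flap on the right (310,185) and its left flap on the left (205,170). The key candidates are red (343,195), blue (473,228), a large tan one (433,290) and a tan one in the dark stand (400,217). I'll measure and enlarge these.

```bash
cat > h.py <<'E'
import numpy as np, cv2
from scipy.spatial.transform import Rotation as R
from rig import bot
def cloud(n,d,cal=None):
    c=cal or bot.get_calibration(n)
    K=c["camera_matrix"];h,w=d.shape
    u,v=np.meshgrid(np.arange(w),np.arange(h))
    k=c["k1"]
    pts=np.stack([u,v],-1).reshape(-1,1,2).astype(float)
    un=cv2.undistortPoints(pts,K,np.array([k,0,0,0.])).reshape(h,w,2)
    P=np.dstack([un*d[...,None],d])
    Rm=cv2.Rodrigues(c["rvec"])[0]
    W=(P-c["tvec"])@Rm
    W[d<=0]=np.nan
    return W
def proj(n,X,cal=None):
    c=cal or bot.get_calibration(n)
    return cv2.projectPoints(np.array(X,float).reshape(-1,1,3),c["rvec"],c["tvec"],c["camera_matrix"],np.array([c["k1"],0,0,0.]))[0].reshape(-1,2)
E
python3 - <<'E'
from h import *
im=cv2.imread("pics/top0.png");d=np.load("pics/top0.npy");W=cloud("top",d)
for u,v in [(343,195),(433,290),(400,217),(473,228),(360,128),(442,156),(112,215),(285,410),(300,330),(265,140),(230,180)]: print((u,v),W[v,u].round(3))
for t in ["carton","key","stand","mug","bowl","vase","flap_left","flap_right","slot"]:
    for r in bot.regions_of("top",t):
        m=r["region"]; 
        p=W[m];p=p[~np.isnan(p[:,0])]
        print(t,round(r["p"],2),np.round(r["box"]),m.sum(),np.median(p,0).round(3), p[:,2].max().round(3))
c1=cv2.resize(im[180:320,360:500],(560,560),interpolation=cv2.INTER_CUBIC);cv2.imwrite("pics/crop1.png",c1)
c1=cv2.resize(im[100:250,180:330],(600,600),interpolation=cv2.INTER_CUBIC);cv2.imwrite("pics/crop2.png",c1)
E
```

```text
(343, 195) [ 0.549 -0.15   0.125]
(433, 290) [ 0.329 -0.344  0.157]
(400, 217) [ 0.495 -0.28   0.141]
(473, 228) [ 0.472 -0.453  0.132]
(360, 128) [ 0.755 -0.214  0.016]
(442, 156) [ 0.65  -0.394  0.117]
(112, 215) [0.509 0.451 0.005]
(285, 410) [ 0.079 -0.015  0.179]
(300, 330) [ 0.216 -0.053  0.003]
(265, 140) [0.681 0.04  0.134]
(230, 180) [0.608 0.139 0.005]
carton 0.96 [252. 175. 136. 132.] 11819 [0.58  0.076 0.13 ] 0.268
key 0.98 [474. 229.  45.  41.] 1345 [ 0.475 -0.458  0.108] 0.169
key 0.95 [432. 288.  34.  50.] 1375 [ 0.331 -0.35   0.119] 0.185
key 0.66 [398. 223.  21.  29.] 446 [ 0.49  -0.279  0.103] 0.148
key 0.58 [344. 193.  16.  35.] 395 [ 0.552 -0.152  0.087] 0.132
mug 0.92 [111. 218.  50.  34.] 1207 [0.495 0.437 0.046] 0.096
bowl 0.58 [361. 131.  43.  42.] 1528 [ 0.739 -0.21   0.024] 0.061
vase 0.9 [434. 166.  36.  33.] 983 [ 0.64  -0.385  0.085] 0.123
flap_left 0.97 [207. 169.  42. 115.] 2592 [0.589 0.162 0.212] 0.268
flap_right 0.94 [306. 191.  30. 108.] 828 [ 0.545 -0.055  0.223] 0.265
flap_right 0.67 [392. 221.  46.  58.] 1367 [ 0.491 -0.268  0.09 ] 0.141
slot 0.78 [252. 179. 141. 138.] 11947 [0.58  0.076 0.13 ] 0.268
```

View pics/crop1.png

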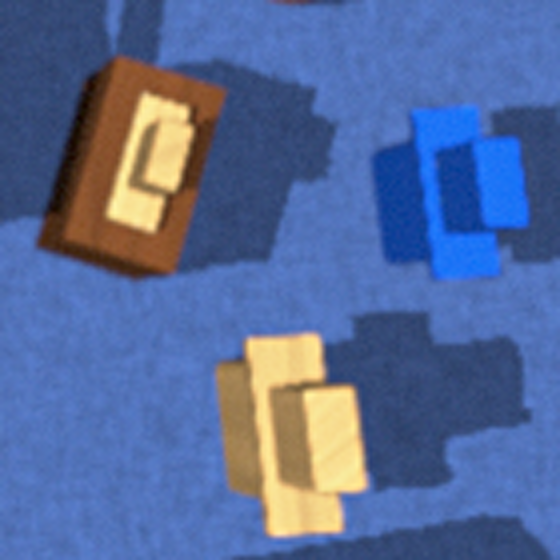

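View pics/crop2.png

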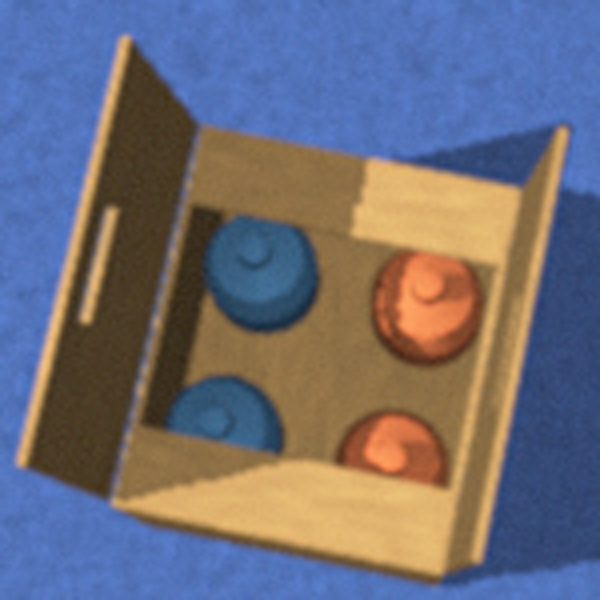

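The key in the stand, at crop position (150,165) or pixel (398,222), is tan and smaller than the other tan one at (433,290). The blue and red ones are ruled out, so this is the key. Next I'll fit the carton, flaps, stand and key.

```bash
cat > fit.py <<'E'
from h import *
from scipy.optimize import least_squares
d=np.load("pics/top0.npy");W=cloud("top",d)
tbl=W[(np.abs(W[...,2])<0.02)&(W[...,0]>0.3)&(W[...,0]<0.8)]
print("table z",np.median(tbl[:,2]),tbl[:,2].std())
reg={}
def region(t,i=0):
    return bot.regions_of("top",t)[i]["region"]
import pickle
car=region("carton");fl=region("flap_left");fr=region("flap_right")
for nm,m in(("L",fl),("R",fr)):
    m=cv2.erode(m.astype(np.uint8),np.ones((3,3)))>0
    P=W[m];P=P[~np.isnan(P[:,0])];P=P[P[:,2]>0.14]
    for _ in range(4):
        c=P.mean(0);U,S,V=np.linalg.svd(P-c);n=V[2];r=(P-c)@n;P=P[np.abs(r)<max(0.004,2*r.std())]
    print(nm,len(P),c,n,"rms",r.std(), "hull", P.min(0),P.max(0))
    a=np.degrees(np.arctan2(n[1],n[0]));print("dir of horizontal normal",a,"tilt",np.degrees(np.arcsin(n[2])))
# rim
m=car&~fl&~fr
z=W[...,2]
rim=W[m&(z>0.122)&(z<0.14)]
print(len(rim)); rc=cv2.minAreaRect(rim[:,:2].astype(np.float32));print(rc)
np.save("pics/rim.npy",rim)
# stand top
sx=W[190:260,365:420].reshape(-1,3);s=sx[(sx[:,2]>0.08)&(sx[:,2]<0.0935)]
print("stand",cv2.minAreaRect(s[:,:2].astype(np.float32)),len(s))
s=sx[(sx[:,2]>0.0945)&(sx[:,2]<0.105)];print("bar",cv2.minAreaRect(s[:,:2].astype(np.float32)),len(s),np.median(s[:,2]))
s=sx[(sx[:,2]>0.125)];print("grip",cv2.minAreaRect(s[:,:2].astype(np.float32)),len(s),np.median(s[:,2]))
E
python3 fit.py
```

```text
table z 0.0008298332832102956 0.003247940320965808
L 2238 [0.58822933 0.16157967 0.21093286] [ 0.19102802  0.96706029 -0.16823404] rms 0.0007905651080613607 hull [0.47505986 0.12876157 0.1408592 ] [0.70426387 0.19351165 0.26779011]
dir of horizontal normal 78.82594731276149 tilt -9.685158129967252
R 562 [ 0.54215856 -0.05481675  0.22164887] [-0.19329653 -0.97613929 -0.09893707] rms 0.0004920672014766136 hull [ 0.43273675 -0.07842061  0.15288755] [ 0.65386077 -0.02896272  0.26465217]
dir of horizontal normal -101.20088958769092 tilt -5.677965437316742
3719
((0.5689888000488281, 0.05057551711797714), (0.20178598165512085, 0.2404012829065323), 78.90503692626953)
stand ((0.4928276538848877, -0.28464922308921814), (0.07196539640426636, 0.12282483279705048), 73.07685852050781) 918
bar ((0.4951363205909729, -0.28249436616897583), (0.06592355668544769, 0.1183275580406189), 66.68734741210938) 249 0.098433097303245
grip ((0.4921070337295532, -0.28469809889793396), (0.021008046343922615, 0.041505053639411926), 74.31851196289062) 187 0.14186831401977118
```

```bash
cat >> h.py <<'E'
CC=np.array([0.569,0.0506]);YAW=-0.1946
def st():
    s=bot.read_state();Rt=R.from_quat(s["ee_rot"]).as_matrix();return s,np.array(s["ee_pos"]),Rt
def c2w(p): 
    c,s_=np.cos(YAW),np.sin(YAW);return np.array([CC[0]+c*p[0]-s_*p[1],CC[1]+s_*p[0]+c*p[1],p[2]])
def w2c(p):
    c,s_=np.cos(YAW),np.sin(YAW);dx,dy=p[0]-CC[0],p[1]-CC[1];return np.array([c*dx+s_*dy,-s_*dx+c*dy,p[2]])
def plan(target_w,yaw_x,verbose=True):
    """target TCP world, tool pointing down with tool x at world angle yaw_x; prints shift (cm) & turn"""
    s,p,Rt=st()
    t=Rt.T@(np.array(target_w)-p)*100
    x=np.array([np.cos(yaw_x),np.sin(yaw_x),0]);z=np.array([0,0,-1.]);T=np.stack([x,np.cross(z,x),z],1)
    a=R.from_matrix(Rt.T@T).as_rotvec()
    print("t cm",t.round(2),"a",a.round(4));return t,a
def rep():
    s,p,Rt=st();c=w2c(p);x=Rt[:,0]
    print("t",round(s["time"],2),"world",p.round(4),"carton",c.round(4),"tip z",round(p[2]-bot.tip_extent,4),"xyaw",round(np.arctan2(x[1],x[0]),4),"tilt",round(np.arccos(-Rt[2,2]),4),"F",np.round(s["wrist_force"],1),"M",np.round(s["moment"],2),"open",round(s["opening"],4),"q",np.round(s["joint_pos"],2))
E
python3 -c "
from h import *
rep();plan(c2w([-.065,-.175,.245]),YAW+np.pi/2)"
```

```text
t 0.75 world [ 0.1634 -0.5773  0.2453] carton [-0.2765 -0.6945  0.2453] tip z 0.2313 xyaw 1.8466 tilt 0.0001 F [-0.9 -0.7  1.3] M [ 0.03 -0.   -0.01] open 0.0852 q [-0.96  0.04  0.08  0.   -1.62 -0.33]
t cm [3.672e+01 4.240e+01 3.000e-02] a [-0.     -0.      0.4704]
```

arm_command(
  moves=[
    {"tx": 3, "ty": 3.5, "az": 0.05, "hand": 0},
    {"tx": 6, "ty": 7, "az": 0.1, "hand": 0},
    {"tx": 9, "ty": 10.5, "az": 0.15, "hand": 0},
    {"tx": 12, "ty": 14, "az": 0.2, "hand": 0},
    {"tx": 15, "ty": 17.5, "az": 0.25, "hand": 0},
    {"tx": 18, "ty": 21, "az": 0.3, "hand": 0},
    {"tx": 21, "ty": 24.5, "az": 0.35, "hand": 0},
    {"tx": 24, "ty": 28, "az": 0.4, "hand": 0},
    {"tx": 27, "ty": 31.5, "az": 0.44, "hand": 0},
    {"tx": 30.5, "ty": 35.5, "az": 0.47, "hand": 0},
    {"tx": 34, "ty": 39, "az": 0.47, "hand": 0},
    {"tx": 36.7, "ty": 42.4, "az": 0.47, "hand": 0},
  ],
)

```text
validation failed for argument at $.mo...
```

arm_command(
  moves=[
    {"hand": 0},
    {"hand": 0},
    {"hand": 0},
  ],
)

```text
validation failed for argument at $.mo...
```

```bash
python3 -c "
from h import *
rep();plan(c2w([-.065,-.165,.225]),YAW+np.pi/2)
im,d=bot.snapshot('scene');cv2.imwrite('pics/s1.png',im)"
```

```text
t 0.75 world [ 0.1634 -0.5773  0.2453] carton [-0.2765 -0.6945  0.2453] tip z 0.2313 xyaw 1.8466 tilt 0.0001 F [-0.9 -0.7  1.3] M [ 0.03 -0.   -0.01] open 0.0852 q [-0.96  0.04  0.08  0.   -1.62 -0.33]
t cm [37.61 42.85  2.03] a [-0.     -0.      0.4704]
```

View pics/s1.png

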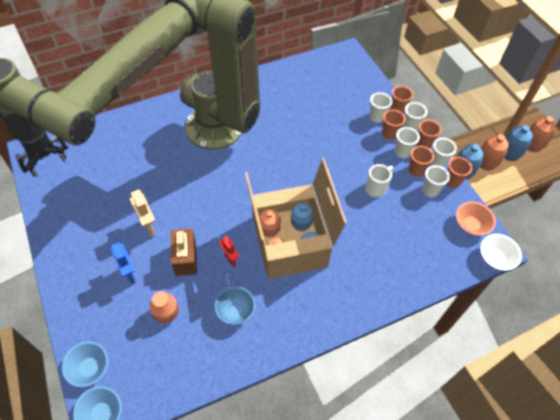

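The picture is unchanged: both move calls were refused. I'll give every field.

arm_command(
  moves=[
    {"ax": 0, "ay": 0, "az": 0.05, "tx": 3, "ty": 3.5, "tz": 0, "hand": 0},
    {"ax": 0, "ay": 0, "az": 0.1, "tx": 6, "ty": 7, "tz": 0, "hand": 0},
    {"ax": 0, "ay": 0, "az": 0.15, "tx": 9, "ty": 10.5, "tz": 0, "hand": 0},
    {"ax": 0, "ay": 0, "az": 0.2, "tx": 12, "ty": 14, "tz": 0, "hand": 0},
    {"ax": 0, "ay": 0, "az": 0.25, "tx": 15, "ty": 17.5, "tz": 0, "hand": 0},
    {"ax": 0, "ay": 0, "az": 0.3, "tx": 18, "ty": 21, "tz": 0, "hand": 0},
    {"ax": 0, "ay": 0, "az": 0.35, "tx": 21, "ty": 24.5, "tz": 0, "hand": 0},
    {"ax": 0, "ay": 0, "az": 0.4, "tx": 24, "ty": 28, "tz": 0, "hand": 0},
    {"ax": 0, "ay": 0, "az": 0.44, "tx": 27, "ty": 31.5, "tz": 0, "hand": 0},
    {"ax": 0, "ay": 0, "az": 0.47, "tx": 30.5, "ty": 35.5, "tz": 0, "hand": 0},
    {"ax": 0, "ay": 0, "az": 0.47, "tx": 34, "ty": 39, "tz": 0, "hand": 0},
    {"ax": 0, "ay": 0, "az": 0.47, "tx": 36.7, "ty": 42.4, "tz": 0, "hand": 0},
  ],
)

```text
time: 2.0
ee_pos: [0.4721, -0.1064, 0.2459]
ee_rot: [0.772, 0.636, 0.001, 0.0]
wrist_force: [0.3, -0.6, -0.0]
opening: 0.0001
```

```bash
python3 -c "
from h import *
im,d=bot.snapshot('scene');cv2.imwrite('pics/s2.png',im[100:300,150:400].repeat(3,0).repeat(3,1))
im,d=bot.snapshot('wrist');cv2.imwrite('pics/w2.png',im)
rep();plan(c2w([-.065,-.165,.225]),YAW+np.pi/2)
"
```

```text
t 2.1 world [ 0.4731 -0.1049  0.2443] carton [-0.064  -0.1711  0.2443] tip z 0.2303 xyaw 1.3817 tilt 0.0014 F [-0.2 -0.9 -1.1] M [-0.02  0.01 -0.03] open -0.0001 q [ 0.2  -0.27 -0.2  -0.   -1.64 -1.96]
t cm [ 0.61 -0.1   1.93] a [-0.0013 -0.0006  0.0055]
```

View pics/s2.png

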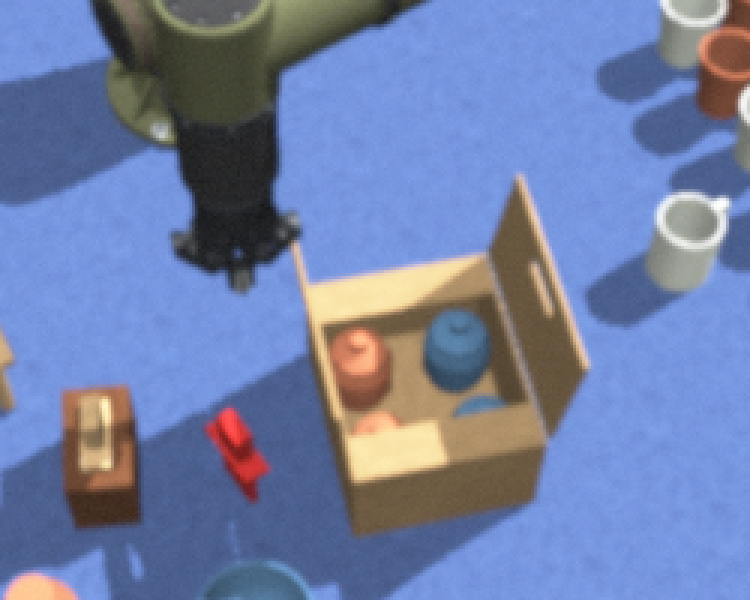

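View pics/w2.png

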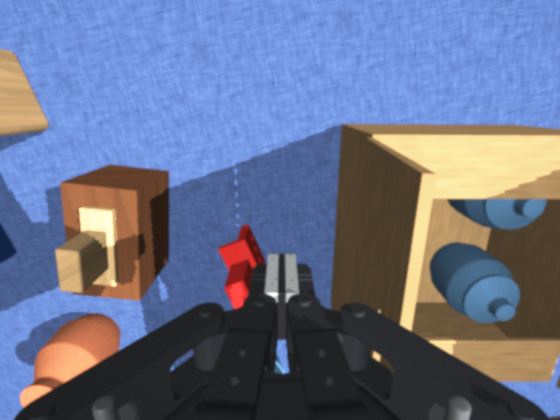

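The right flap's free edge is at (297,245) in the enlarged scene view, and the closed gripper is outside it. I'll push it over along its arc.

arm_command(
  moves=[
    {"ax": 0, "ay": 0, "az": 0, "tx": 2.4, "ty": 0, "tz": -1.1, "hand": 0},
    {"ax": 0, "ay": 0, "az": 0, "tx": 4.8, "ty": 0, "tz": -1.1, "hand": 0},
    {"ax": 0, "ay": 0, "az": 0, "tx": 6.3, "ty": 0, "tz": -1.1, "hand": 0},
    {"ax": 0, "ay": 0, "az": 0, "tx": 7.7, "ty": 0, "tz": -1.1, "hand": 0},
    {"ax": 0, "ay": 0, "az": 0, "tx": 9.2, "ty": 0, "tz": -0.8, "hand": 0},
    {"ax": 0, "ay": 0, "az": 0, "tx": 10.6, "ty": 0, "tz": -0.3, "hand": 0},
    {"ax": 0, "ay": 0, "az": 0, "tx": 11.9, "ty": 0, "tz": 0.4, "hand": 0},
    {"ax": 0, "ay": 0, "az": 0, "tx": 13.1, "ty": 0, "tz": 1.1, "hand": 0},
  ],
)

```text
time: 2.9
ee_pos: [0.4978, 0.0247, 0.2326]
ee_rot: [0.771, 0.637, -0.0, -0.001]
wrist_force: [-0.4, -0.9, 0.0]
opening: 0.0002
```

```bash
python3 -c "
from h import *
rep()
im,d=bot.snapshot('scene');cv2.imwrite('pics/s3.png',im[100:300,150:400].repeat(3,0).repeat(3,1))
"
```

```text
t 2.9 world [0.4978 0.0247 0.2326] carton [-0.0648 -0.0391  0.2326] tip z 0.2186 xyaw 1.3817 tilt 0.0017 F [-0.4 -0.9  0. ] M [-0.31 -0.02 -0.  ] open 0.0002 q [ 0.45 -0.23 -0.19 -0.   -1.61 -2.21]
```

View pics/s3.png

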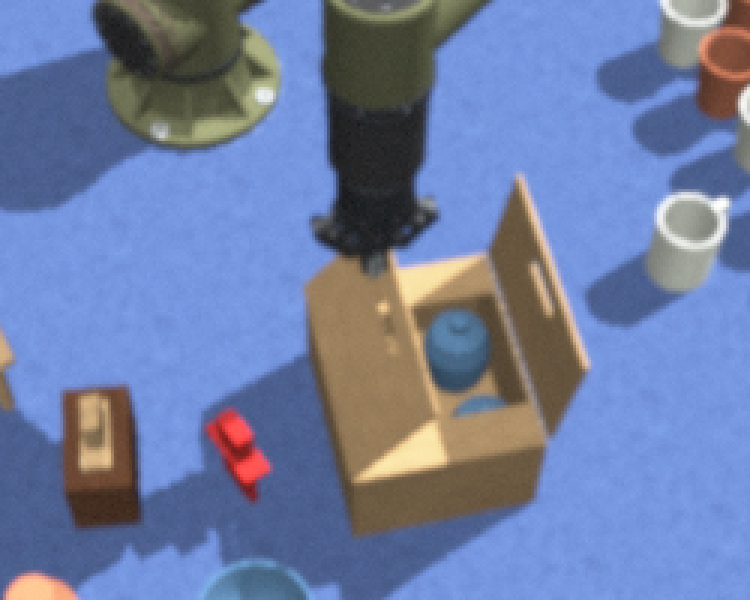

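The right flap is about half folded at (380,310), and the left one is untouched.

arm_command(
  moves=[
    {"ax": 0, "ay": 0, "az": 0, "tx": 1.0, "ty": 0, "tz": 1.0, "hand": 0},
    {"ax": 0, "ay": 0, "az": 0, "tx": 2.0, "ty": 0, "tz": 2.0, "hand": 0},
    {"ax": 0, "ay": 0, "az": 0, "tx": 2.8, "ty": 0, "tz": 3.3, "hand": 0},
    {"ax": 0, "ay": 0, "az": 0, "tx": 3.5, "ty": 0, "tz": 4.6, "hand": 0},
    {"ax": 0, "ay": 0, "az": 0, "tx": 3.8, "ty": 0, "tz": 5.7, "hand": 0},
    {"ax": 0, "ay": 0, "az": 0, "tx": 4.1, "ty": 0, "tz": 6.8, "hand": 0},
    {"ax": 0, "ay": 0, "az": 0, "tx": 4.3, "ty": 0, "tz": 7.7, "hand": 0},
    {"ax": 0, "ay": 0, "az": 0, "tx": 4.3, "ty": 0, "tz": 8.3, "hand": 0},
    {"ax": 0, "ay": 0, "az": 0, "tx": 4.3, "ty": 0, "tz": 8.4, "hand": 0},
    {"ax": 0, "ay": 0, "az": 0, "tx": 4.3, "ty": 0, "tz": 8.4, "hand": 0},
  ],
)

```text
time: 3.95
ee_pos: [0.5054, 0.0684, 0.1489]
ee_rot: [0.77, 0.638, -0.0, -0.001]
wrist_force: [-6.6, 2.2, 9.1]
opening: 0.0
```

```bash
python3 -c "
from h import *
rep()
im,d=bot.snapshot('scene');cv2.imwrite('pics/s4.png',im[100:300,150:400].repeat(3,0).repeat(3,1))
"
```

```text
t 3.95 world [0.5054 0.0684 0.1489] carton [-0.0659  0.0051  0.1489] tip z 0.1349 xyaw 1.3829 tilt 0.0028 F [-6.6  2.2  9.1] M [ 0.65  2.28 -0.05] open 0.0 q [ 0.53 -0.19 -0.31 -0.   -1.46 -2.29]
```

View pics/s4.png

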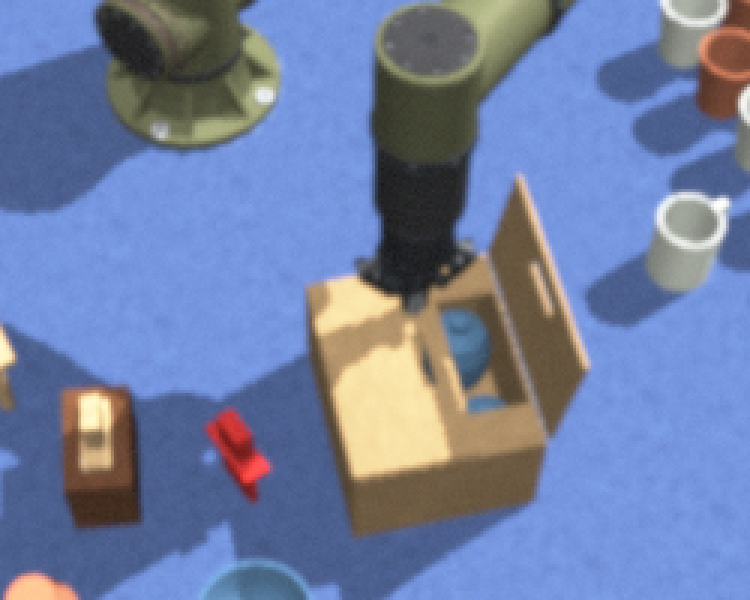

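The right flap is down: tip at 0.135 m with a 9 N contact. Now over the left flap to its outside.

arm_command(
  moves=[
    {"ax": 0, "ay": 0, "az": 0, "tx": 0, "ty": 0, "tz": -4, "hand": 0},
    {"ax": 0, "ay": 0, "az": 0, "tx": 0, "ty": 0, "tz": -8, "hand": 0},
    {"ax": 0, "ay": 0, "az": 0, "tx": 0, "ty": 0, "tz": -12.5, "hand": 0},
    {"ax": 0, "ay": 0, "az": 0, "tx": 1, "ty": 0, "tz": -16.5, "hand": 0},
    {"ax": 0, "ay": 0, "az": 0, "tx": 4.5, "ty": 0, "tz": -16.5, "hand": 0},
    {"ax": 0, "ay": 0, "az": 0, "tx": 8.5, "ty": 0, "tz": -16.5, "hand": 0},
    {"ax": 0, "ay": 0, "az": 0, "tx": 12.5, "ty": 0, "tz": -16.5, "hand": 0},
    {"ax": 0, "ay": 0, "az": 0, "tx": 16, "ty": 0, "tz": -16.5, "hand": 0},
    {"ax": 0, "ay": 0, "az": 0, "tx": 18, "ty": 0, "tz": -15, "hand": 0},
    {"ax": 0, "ay": 0, "az": 0, "tx": 18, "ty": 0, "tz": -12, "hand": 0},
    {"ax": 0, "ay": 0, "az": 0, "tx": 18, "ty": 0, "tz": -11, "hand": 0},
    {"ax": 0, "ay": 0, "az": 0, "tx": 18, "ty": 0, "tz": -11, "hand": 0},
  ],
)

```text
time: 5.2
ee_pos: [0.5387, 0.2441, 0.2569]
ee_rot: [0.77, 0.637, -0.002, -0.001]
wrist_force: [-0.7, -0.1, -0.0]
opening: -0.0
```

```bash
python3 -c "
from h import *
im,d=bot.snapshot('scene');cv2.imwrite('pics/s5.png',im[100:300,150:400].repeat(3,0).repeat(3,1))
rep()
"
```

```text
t 5.25 world [0.5393 0.2441 0.2591] carton [-0.0666  0.1841  0.2591] tip z 0.2451 xyaw 1.3821 tilt 0.0026 F [ 0.2 -0.4  0.5] M [ 0.   -0.    0.02] open -0.0001 q [ 0.76  0.02  0.09 -0.   -1.64 -2.52]
```

View pics/s5.png

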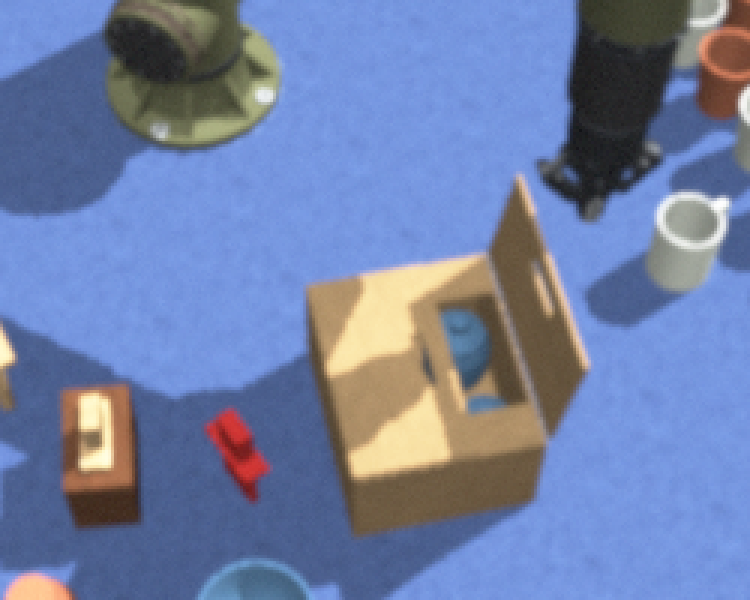

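The gripper is outside the left flap at (590,200), and the right flap stays down. Now folding the left one.

arm_command(
  moves=[
    {"ax": 0, "ay": 0, "az": 0, "tx": -2.5, "ty": 0, "tz": 0, "hand": 0},
    {"ax": 0, "ay": 0, "az": 0, "tx": -5.0, "ty": 0, "tz": 0, "hand": 0},
    {"ax": 0, "ay": 0, "az": 0, "tx": -7.0, "ty": 0, "tz": -0.1, "hand": 0},
    {"ax": 0, "ay": 0, "az": 0, "tx": -9.0, "ty": 0, "tz": -0.1, "hand": 0},
    {"ax": 0, "ay": 0, "az": 0, "tx": -10.5, "ty": 0, "tz": 0.2, "hand": 0},
    {"ax": 0, "ay": 0, "az": 0, "tx": -11.9, "ty": 0, "tz": 0.6, "hand": 0},
    {"ax": 0, "ay": 0, "az": 0, "tx": -13.2, "ty": 0, "tz": 1.3, "hand": 0},
    {"ax": 0, "ay": 0, "az": 0, "tx": -14.4, "ty": 0, "tz": 2.0, "hand": 0},
    {"ax": 0, "ay": 0, "az": 0, "tx": -15.5, "ty": 0, "tz": 3.0, "hand": 0},
    {"ax": 0, "ay": 0, "az": 0, "tx": -16.5, "ty": 0, "tz": 4.1, "hand": 0},
    {"ax": 0, "ay": 0, "az": 0, "tx": -17.2, "ty": 0, "tz": 5.3, "hand": 0},
    {"ax": 0, "ay": 0, "az": 0, "tx": -17.9, "ty": 0, "tz": 6.6, "hand": 0},
  ],
)

```text
time: 6.45
ee_pos: [0.5053, 0.0678, 0.1918]
ee_rot: [0.771, 0.637, -0.001, -0.001]
wrist_force: [-0.2, 0.6, 0.9]
opening: -0.0002
```

```bash
python3 -c "
from h import *
rep()
"
```

```text
t 6.45 world [0.5053 0.0678 0.1918] carton [-0.0658  0.0045  0.1918] tip z 0.1778 xyaw 1.382 tilt 0.0029 F [-0.2  0.6  0.9] M [ 0.21 -0.09 -0.01] open -0.0002 q [ 0.53 -0.2  -0.24 -0.   -1.54 -2.29]
```

arm_command(
  moves=[
    {"ax": 0, "ay": 0, "az": 0, "tx": -0.4, "ty": 0, "tz": 1.1, "hand": 0},
    {"ax": 0, "ay": 0, "az": 0, "tx": -0.7, "ty": 0, "tz": 2.2, "hand": 0},
    {"ax": 0, "ay": 0, "az": 0, "tx": -0.8, "ty": 0, "tz": 3.0, "hand": 0},
    {"ax": 0, "ay": 0, "az": 0, "tx": -0.8, "ty": 0, "tz": 3.7, "hand": 0},
    {"ax": 0, "ay": 0, "az": 0, "tx": -0.8, "ty": 0, "tz": 3.8, "hand": 0},
    {"ax": 0, "ay": 0, "az": 0, "tx": -0.8, "ty": 0, "tz": 3.8, "hand": 0},
  ],
)

```text
time: 7.05
ee_pos: [0.5039, 0.0598, 0.1546]
ee_rot: [0.77, 0.637, -0.001, -0.001]
wrist_force: [-1.8, -0.9, 4.7]
opening: -0.0002
```

```bash
python3 -c "
from h import *
rep()
im,d=bot.snapshot('scene');cv2.imwrite('pics/s6.png',im[100:300,150:400].repeat(3,0).repeat(3,1))
"
```

```text
t 7.05 world [0.5039 0.0598 0.1546] carton [-0.0656 -0.0036  0.1546] tip z 0.1406 xyaw 1.3824 tilt 0.002 F [-1.8 -0.9  4.7] M [-0.51  0.59  0.05] open -0.0002 q [ 0.52 -0.2  -0.31 -0.   -1.47 -2.27]
```

View pics/s6.png

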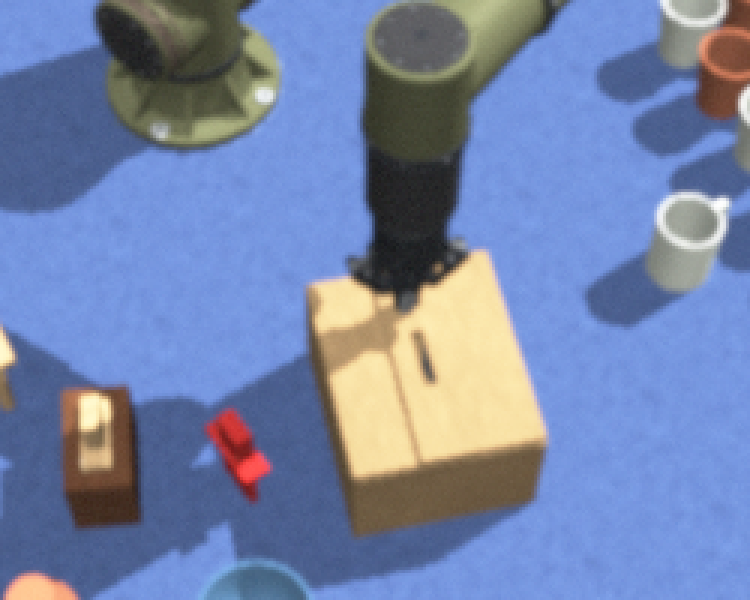

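Both flaps are down, with the slot visible at (425,357) in the enlarged view. I'll raise the gripper and look at the slot with the wrist camera.

arm_command(
  moves=[
    {"ax": 0, "ay": 0, "az": 0, "tx": 0, "ty": 0, "tz": -4, "hand": 0},
    {"ax": 0, "ay": 0, "az": 0, "tx": 0, "ty": 3, "tz": -8, "hand": 0},
    {"ax": 0, "ay": 0, "az": 0, "tx": 0, "ty": 7, "tz": -10, "hand": 0.6},
    {"ax": 0, "ay": 0, "az": 0, "tx": 0, "ty": 10, "tz": -11, "hand": 0.6},
    {"ax": 0, "ay": 0, "az": 0, "tx": 0, "ty": 12, "tz": -12, "hand": 0.6},
    {"ax": 0, "ay": 0, "az": 0, "tx": 0, "ty": 12, "tz": -12, "hand": 0.6},
    {"ax": 0, "ay": 0, "az": 0, "tx": 0, "ty": 12, "tz": -12, "hand": 0.6},
  ],
)

```text
time: 7.8
ee_pos: [0.6222, 0.0376, 0.2732]
ee_rot: [0.771, 0.637, -0.001, -0.001]
wrist_force: [0.4, -0.4, -1.3]
opening: 0.0513
```

```bash
cat > look.py <<'E'
from h import *
import sys,pickle
tag=sys.argv[1]
rep()
cal=bot.get_calibration("wrist");s,p,Rt=st()
im,d=bot.snapshot("wrist")
Rm=cv2.Rodrigues(cal["rvec"])[0];cp=-Rm.T@cal["tvec"]
print("cam in tool",(Rt.T@(cp-p)).round(4),"axis",(Rt.T@Rm[2]).round(3))
cv2.imwrite(f"pics/{tag}.png",im);pickle.dump((im,d,cal,p,Rt),open(f"pics/{tag}.pkl","wb"))
E
python3 look.py w7
```

```text
t 7.8 world [0.6222 0.0376 0.2732] carton [ 0.0547 -0.0025  0.2732] tip z 0.2592 xyaw 1.3821 tilt 0.0034 F [ 0.4 -0.4 -1.3] M [0.02 0.01 0.01] open 0.0513 q [ 0.38  0.11  0.21 -0.   -1.67 -2.14]
cam in tool [ 0.0012 -0.0808 -0.1306] axis [0.    0.314 0.949]
```

View pics/w7.png

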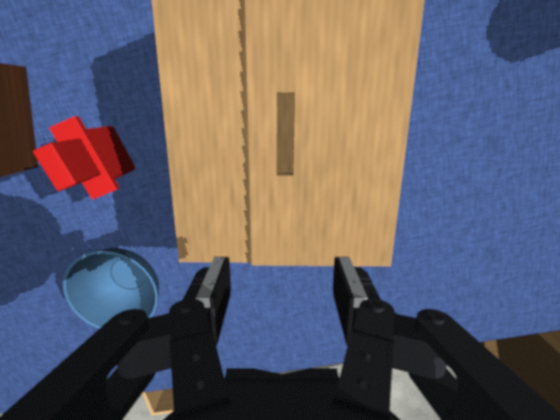

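The wrist picture shows the slot at columns 277–294, rows 92–175. I'll measure it there and again from the top view.

```bash
cat > slot.py <<'E'
from h import *
import pickle,sys
def ray_plane(cal,uv,z):
    un=cv2.undistortPoints(np.array(uv,float).reshape(-1,1,2),cal["camera_matrix"],np.array([cal["k1"],0,0,0.])).reshape(-1,2)
    Rm=cv2.Rodrigues(cal["rvec"])[0];o=-Rm.T@cal["tvec"];D=np.c_[un,np.ones(len(un))]@Rm
    return o+D*((z-o[2])/D[:,2])[:,None]
def slotfit(im,cal,box,z=0.1405,show=None):
    u0,v0,u1,v1=box;S=6
    g=cv2.cvtColor(im,cv2.COLOR_BGR2GRAY)[v0:v1,u0:u1]
    g=cv2.resize(g,None,fx=S,fy=S,interpolation=cv2.INTER_LINEAR);g=cv2.GaussianBlur(g,(0,0),3)
    th,b=cv2.threshold(g,0,255,cv2.THRESH_BINARY_INV+cv2.THRESH_OTSU)
    cs,_=cv2.findContours(b,cv2.RETR_EXTERNAL,cv2.CHAIN_APPROX_NONE);c=max(cs,key=cv2.contourArea).reshape(-1,2)
    uv=(c+0.5)/S-0.5+[u0,v0]
    P=ray_plane(cal,uv,z);r=cv2.minAreaRect((P[:,:2]*1000).astype(np.float32))
    M=cv2.moments((P[:,:2]*1e4).astype(np.float32));
    print("slot",np.round(r[0],1),np.round(r[1],1),round(r[2],2),"centroid",M["m10"]/M["m00"]/10,M["m01"]/M["m00"]/10);return r
if __name__=="__main__":
    im,d,cal,p,Rt=pickle.load(open("pics/w7.pkl","rb"))
    W=cloud("wrist",d,cal)
    m=W[60:220,255:275].reshape(-1,3);m2=W[60:220,300:380].reshape(-1,3)
    print("flap z",np.nanmedian(m[:,2]),np.nanmedian(m2[:,2]))
    slotfit(im,cal,(262,75,310,192))
    t,dt=bot.snapshot("top");cv2.imwrite("pics/t7.png",t);ct=bot.get_calibration("top")
    W=cloud("top",dt,ct)
    uv=proj("top",[[CC[0],CC[1],.1405]],ct)[0];print("proj",uv)
    car=bot.regions_of("top","carton")[0]["region"]
    P=W[car];P=P[(P[:,2]>.125)&(P[:,2]<.155)];print("top rect",cv2.minAreaRect((P[:,:2]*1000).astype(np.float32)),np.median(P[:,2]))
    u,v=np.round(uv).astype(int)
    cv2.imwrite("pics/t7c.png",cv2.resize(t[v-70:v+70,u-70:u+70],(560,560)))
E
python3 slot.py
```

```text
flap z 0.14236610359694574 0.14241235035121597
slot [568.5  52.1] [14.7 67.2] 78.98 centroid 568.7679399298625 52.15511832992146
proj [259.6126652  184.48524183]
top rect ((568.7824096679688, 50.564430236816406), (199.75352478027344, 240.01171875), 78.84545135498047) 0.1397912938996472
```

View pics/t7c.png

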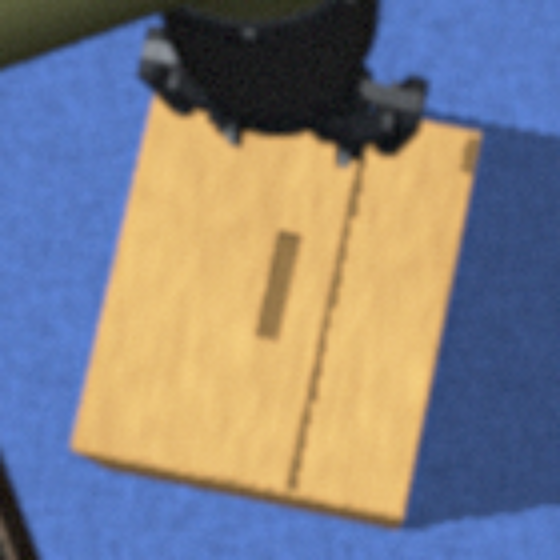

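The wrist view gives slot (568.6, 52.1) and the top view gives (568.8, 50.6), a 1.5 mm disagreement against only ±1 mm of play. A half turn and a second wrist look will cancel the camera's bias.

arm_command(
  moves=[
    {"ax": 0, "ay": 0, "az": -0.14, "tx": 0, "ty": -1, "tz": 0, "hand": 0.6},
    {"ax": 0, "ay": 0, "az": -0.29, "tx": 0, "ty": -2, "tz": 0, "hand": 0.6},
    {"ax": 0, "ay": 0, "az": -0.43, "tx": 0, "ty": -3, "tz": 0, "hand": 0.6},
    {"ax": 0, "ay": 0, "az": -0.58, "tx": 0, "ty": -4, "tz": 0, "hand": 0.6},
    {"ax": 0, "ay": 0, "az": -0.72, "tx": 0, "ty": -5, "tz": 0, "hand": 0.6},
    {"ax": 0, "ay": 0, "az": -0.87, "tx": 0, "ty": -6, "tz": 0, "hand": 0.6},
    {"ax": 0, "ay": 0, "az": -1.01, "tx": 0, "ty": -7, "tz": 0, "hand": 0.6},
    {"ax": 0, "ay": 0, "az": -1.16, "tx": 0, "ty": -8, "tz": 0, "hand": 0.6},
    {"ax": 0, "ay": 0, "az": -1.3, "tx": 0, "ty": -9, "tz": 0, "hand": 0.6},
    {"ax": 0, "ay": 0, "az": -1.45, "tx": 0, "ty": -10, "tz": 0, "hand": 0.6},
    {"ax": 0, "ay": 0, "az": -1.57, "tx": 0, "ty": -11, "tz": 0, "hand": 0.6},
    {"ax": 0, "ay": 0, "az": -1.57, "tx": 0, "ty": -11, "tz": 0, "hand": 0.6},
  ],
)

```text
time: 9.15
ee_pos: [0.5124, 0.0585, 0.2751]
ee_rot: [0.093, 0.996, 0.001, -0.0]
wrist_force: [1.2, 0.7, -0.2]
opening: 0.0513
```

arm_command(
  moves=[
    {"ax": 0, "ay": 0, "az": -0.14, "tx": 0, "ty": 0, "tz": 0, "hand": 0.6},
    {"ax": 0, "ay": 0, "az": -0.29, "tx": 0, "ty": 0, "tz": 0, "hand": 0.6},
    {"ax": 0, "ay": 0, "az": -0.43, "tx": 0, "ty": 0, "tz": 0, "hand": 0.6},
    {"ax": 0, "ay": 0, "az": -0.58, "tx": 0, "ty": 0, "tz": 0, "hand": 0.6},
    {"ax": 0, "ay": 0, "az": -0.72, "tx": 0, "ty": 0, "tz": 0, "hand": 0.6},
    {"ax": 0, "ay": 0, "az": -0.87, "tx": 0, "ty": 0, "tz": 0, "hand": 0.6},
    {"ax": 0, "ay": 0, "az": -1.01, "tx": 0, "ty": 0, "tz": 0, "hand": 0.6},
    {"ax": 0, "ay": 0, "az": -1.16, "tx": 0, "ty": 0, "tz": 0, "hand": 0.6},
    {"ax": 0, "ay": 0, "az": -1.3, "tx": 0, "ty": 0, "tz": 0, "hand": 0.6},
    {"ax": 0, "ay": 0, "az": -1.45, "tx": 0, "ty": 0, "tz": 0, "hand": 0.6},
    {"ax": 0, "ay": 0, "az": -1.57, "tx": 0, "ty": 0, "tz": 0, "hand": 0.6},
    {"ax": 0, "ay": 0, "az": -1.57, "tx": 0, "ty": 0, "tz": 0, "hand": 0.6},
  ],
)

```text
time: 10.35
ee_pos: [0.5123, 0.0585, 0.2751]
ee_rot: [-0.637, 0.771, 0.001, 0.0]
wrist_force: [-0.6, 0.0, -0.7]
opening: 0.0511
```

```bash
python3 look.py w8
```

```text
t 10.35 world [0.5123 0.0585 0.2751] carton [-0.0571 -0.0032  0.2751] tip z 0.2611 xyaw -1.7597 tilt 0.0013 F [-0.6  0.  -0.7] M [ 0.02 -0.01 -0.02] open 0.0511 q [ 0.5  -0.18 -0.07 -0.   -1.68  0.88]
cam in tool [-0.0012 -0.0805 -0.1306] axis [-0.     0.314  0.95 ]
```

View pics/w8.png

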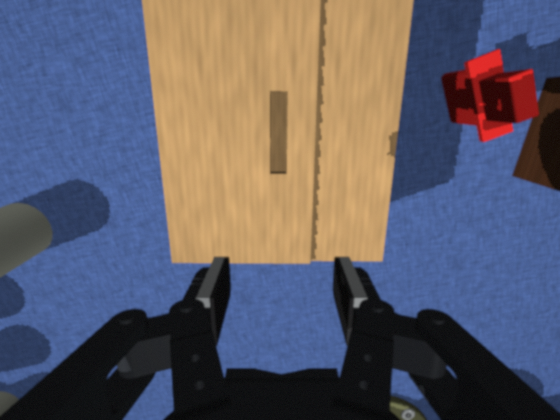

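```bash
python3 - <<'E'
from slot import *
for n,box in(("w7",(262,75,310,192)),("w8",(255,75,303,190))):
    im,d,cal,p,Rt=pickle.load(open(f"pics/{n}.pkl","rb"))
    slotfit(im,cal,box)
    Rm=cv2.Rodrigues(cal["rvec"])[0];cp=-Rm.T@cal["tvec"];print("cam tool",(Rt.T@(cp-p)).round(5)); print((Rt.T@Rm.T).round(4))
    # hand-eye symmetric version
    c2=dict(cal);o=p+Rt@np.array([0,-.08065,-.1306]);c2["tvec"]=-Rm@o
    print("sym:");slotfit(im,c2,box)
E
```

```text
slot [568.5  52.1] [14.7 67.2] 78.98 centroid 568.7679399298625 52.15511832992146
cam tool [ 0.0012  -0.08081 -0.13059]
[[ 1.000e+00 -2.000e-04  3.000e-04]
 [ 1.000e-04  9.493e-01  3.143e-01]
 [-3.000e-04 -3.143e-01  9.493e-01]]
sym:
slot [568.4  50.9] [14.7 67.2] 78.98 centroid 568.6977084628534 50.94340144474775
slot [568.   52.2] [14.5 67.3] 78.77 centroid 567.9862705411135 52.25461388585033
cam tool [-0.00122 -0.08053 -0.13055]
[[ 1.000e+00  1.000e-04 -3.000e-04]
 [ 0.000e+00  9.495e-01  3.138e-01]
 [ 3.000e-04 -3.138e-01  9.495e-01]]
sym:
slot [567.9  51. ] [14.5 67.3] 78.77 centroid 567.8691240116792 51.039761318161744
```

The wrist calibration carries a constant world offset of about 1.2 mm in y. With it removed, the slot is at (568.3, 50.9), yaw −0.194, which agrees with the top view. Now the key.

```bash
sed -i 's/^CC=.*/CC=np.array([0.5683,0.0509]);YAW=-0.1942/' h.py; python3 -c "
from h import *
plan([.437,-.269,.275],np.radians(-106.3))"
```

```text
t cm [ 3.358e+01  1.140e+00 -3.000e-02] a [0.0006 0.0011 0.0925]
```

arm_command(
  moves=[
    {"ax": 0, "ay": 0, "az": 0.03, "tx": 4, "ty": 0.1, "tz": 0, "hand": 0.6},
    {"ax": 0, "ay": 0, "az": 0.06, "tx": 8, "ty": 0.2, "tz": 0, "hand": 0.6},
    {"ax": 0, "ay": 0, "az": 0.09, "tx": 12, "ty": 0.4, "tz": 0, "hand": 0.6},
    {"ax": 0, "ay": 0, "az": 0.0925, "tx": 16, "ty": 0.5, "tz": 0, "hand": 0.6},
    {"ax": 0, "ay": 0, "az": 0.0925, "tx": 20, "ty": 0.7, "tz": 0, "hand": 0.6},
    {"ax": 0, "ay": 0, "az": 0.0925, "tx": 24, "ty": 0.8, "tz": 0, "hand": 0.6},
    {"ax": 0, "ay": 0, "az": 0.0925, "tx": 28, "ty": 1, "tz": 0, "hand": 0.6},
    {"ax": 0, "ay": 0, "az": 0.0925, "tx": 31.5, "ty": 1.1, "tz": 0, "hand": 0.6},
    {"ax": 0, "ay": 0, "az": 0.0925, "tx": 33.6, "ty": 1.1, "tz": 0, "hand": 0.6},
    {"ax": 0, "ay": 0, "az": 0.0925, "tx": 33.6, "ty": 1.1, "tz": 0, "hand": 0.6},
    {"ax": 0, "ay": 0, "az": 0.0925, "tx": 33.6, "ty": 1.1, "tz": 0, "hand": 0.6},
  ],
)

```text
time: 11.5
ee_pos: [0.4373, -0.2694, 0.2745]
ee_rot: [-0.598, 0.801, 0.001, 0.0]
wrist_force: [-0.2, 0.9, -1.2]
opening: 0.0511
```

```bash
python3 look.py w9; python3 - <<'E'
from h import *
import pickle
im,d,cal,p,Rt=pickle.load(open("pics/w9.pkl","rb"))
W=cloud("wrist",d,cal)-np.array([0,.0012,0])
m=(np.abs(W[...,0]-.492)<.08)&(np.abs(W[...,1]+.285)<.08)
P=W[m]
for lo,hi in((.085,.0945),(.0945,.106),(.136,.16)):
    s=P[(P[:,2]>lo)&(P[:,2]<hi)]
    print(lo,len(s),cv2.minAreaRect((s[:,:2]*1000).astype(np.float32)),np.median(s[:,2]))
k=cv2.cvtColor(im,cv2.COLOR_BGR2HSV)
E
```

```text
t 11.5 world [ 0.4373 -0.2694  0.2745] carton [-0.0667 -0.3395  0.2745] tip z 0.2605 xyaw -1.8595 tilt 0.0015 F [-0.2  0.9 -1.2] M [ 0.03 -0.01 -0.03] open 0.0511 q [-0.16 -0.18 -0.07 -0.   -1.68  1.44]
cam in tool [-0.0012 -0.0804 -0.1306] axis [-0.     0.314  0.949]
0.085 6597 ((493.2909851074219, -285.2895812988281), (70.20076751708984, 120.38465118408203), 72.4653549194336) 0.09186805701247304
0.0945 1523 ((493.06353759765625, -285.7000732421875), (29.18083381652832, 80.12073516845703), 72.582275390625) 0.09985218797818984
0.136 1236 ((492.99212646484375, -285.3763732910156), (19.636747360229492, 39.92298889160156), 72.83106994628906) 0.14375905351250778
```

View pics/w9.png

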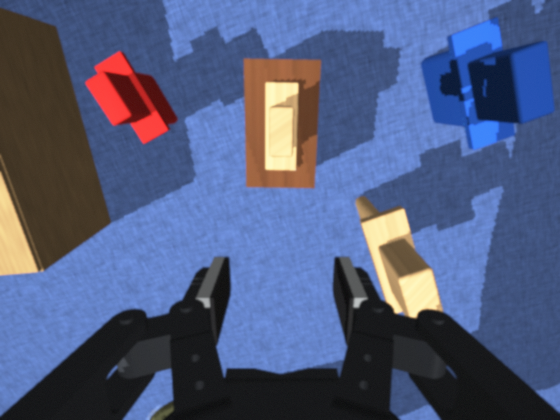

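The wrist view shows the stand at columns 245–320, rows 58–188, with the key in the middle at (282,130). Depth gives key (493.0, −285.4), yaw −17.4°.

```bash
python3 -c "
from h import *
plan([.493,-.2854,.120],np.radians(-107.4))"
```

```text
t cm [ 0.03 -5.8  15.46] a [0.0007 0.0013 0.0167]
```

arm_command(
  moves=[
    {"ax": 0, "ay": 0, "az": 0.0167, "tx": 0, "ty": -3, "tz": 0, "hand": 0.6},
    {"ax": 0, "ay": 0, "az": 0.0167, "tx": 0, "ty": -5.8, "tz": 0, "hand": 0.6},
    {"ax": 0.0007, "ay": 0.0013, "az": 0.0167, "tx": 0.03, "ty": -5.8, "tz": 1, "hand": 0.6},
    {"ax": 0.0007, "ay": 0.0013, "az": 0.0167, "tx": 0.03, "ty": -5.8, "tz": 4, "hand": 0.6},
    {"ax": 0.0007, "ay": 0.0013, "az": 0.0167, "tx": 0.03, "ty": -5.8, "tz": 7, "hand": 0.6},
    {"ax": 0.0007, "ay": 0.0013, "az": 0.0167, "tx": 0.03, "ty": -5.8, "tz": 10, "hand": 0.6},
    {"ax": 0.0007, "ay": 0.0013, "az": 0.0167, "tx": 0.03, "ty": -5.8, "tz": 12, "hand": 0.6},
    {"ax": 0.0007, "ay": 0.0013, "az": 0.0167, "tx": 0.03, "ty": -5.8, "tz": 14, "hand": 0.6},
    {"ax": 0.0007, "ay": 0.0013, "az": 0.0167, "tx": 0.03, "ty": -5.8, "tz": 15.5, "hand": 0.6},
    {"ax": 0.0007, "ay": 0.0013, "az": 0.0167, "tx": 0.03, "ty": -5.8, "tz": 15.5, "hand": 0.6},
    {"ax": 0.0007, "ay": 0.0013, "az": 0.0167, "tx": 0.03, "ty": -5.8, "tz": 15.5, "hand": 0.6},
  ],
)

```text
time: 12.65
ee_pos: [0.4933, -0.2852, 0.1204]
ee_rot: [-0.592, 0.806, -0.0, 0.0]
wrist_force: [1.2, 0.2, 1.0]
opening: 0.0513
```

```bash
python3 look.py w10;python3 -c "
from h import *
plan([.493,-.2854,.120],np.radians(-107.4))"
```

```text
t 12.65 world [ 0.4933 -0.2852  0.1204] carton [-0.0088 -0.3442  0.1204] tip z 0.1064 xyaw -1.8741 tilt 0.0009 F [1.2 0.2 1. ] M [-0.03 -0.04  0.02] open 0.0513 q [-0.17 -0.02 -0.2   0.   -1.39  1.44]
cam in tool [-0.0012 -0.0804 -0.1305] axis [-0.     0.314  0.949]
t cm [0.02 0.06 0.1 ] a [-0.0019 -0.0005  0.0003]
```

View pics/w10.png

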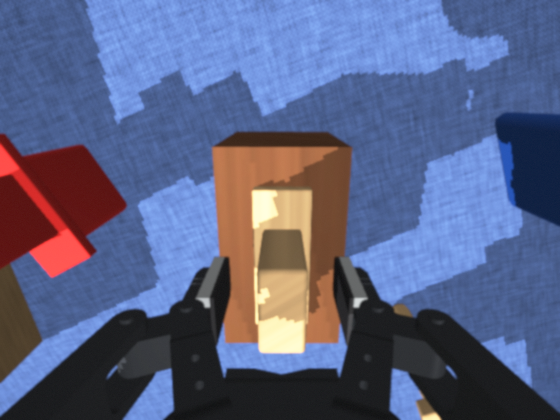

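The fingers straddle the grip at (282,290), centred and parallel. Closing now.

arm_command(
  moves=[
    {"ax": 0, "ay": 0, "az": 0, "tx": 0, "ty": 0, "tz": 0, "hand": 0.15},
    {"ax": 0, "ay": 0, "az": 0, "tx": 0, "ty": 0, "tz": 0, "hand": 0.1},
    {"ax": 0, "ay": 0, "az": 0, "tx": 0, "ty": 0, "tz": 0, "hand": 0.1},
    {"ax": 0, "ay": 0, "az": 0, "tx": 0, "ty": 0, "tz": 0, "hand": 0.1},
    {"ax": 0, "ay": 0, "az": 0, "tx": 0, "ty": 0, "tz": 0, "hand": 0.1},
    {"ax": 0, "ay": 0, "az": 0, "tx": 0, "ty": 0, "tz": 0, "hand": 0.1},
    {"ax": 0, "ay": 0, "az": 0, "tx": 0, "ty": 0, "tz": 0, "hand": 0.1},
  ],
  force=40,
)

```text
time: 13.4
ee_pos: [0.4941, -0.2857, 0.1223]
ee_rot: [-0.592, 0.806, -0.002, 0.001]
wrist_force: [-0.0, 1.6, 5.6]
opening: 0.0196
```

```bash
python3 -c "
from h import *
rep();plan([.493,-.2854,.120],np.radians(-107.4))"
```

```text
t 13.4 world [ 0.4941 -0.2857  0.1223] carton [-0.0078 -0.3445  0.1223] tip z 0.1083 xyaw -1.8742 tilt 0.004 F [-0.   1.6  5.6] M [ 0.42  0.01 -0.02] open 0.0196 q [-0.17 -0.02 -0.2   0.   -1.39  1.44]
t cm [0.01 0.12 0.23] a [-0.0039 -0.0007  0.0003]
```

arm_command(
  moves=[
    {"ax": -0.004, "ay": 0, "az": 0, "tx": 0, "ty": 0.1, "tz": -1.5, "hand": 0.1},
    {"ax": -0.004, "ay": 0, "az": 0, "tx": 0, "ty": 0.1, "tz": -3.5, "hand": 0.1},
    {"ax": -0.004, "ay": 0, "az": 0, "tx": 0, "ty": 0.1, "tz": -6, "hand": 0.1},
    {"ax": -0.004, "ay": 0, "az": 0, "tx": 0, "ty": 0.1, "tz": -8.5, "hand": 0.1},
    {"ax": -0.004, "ay": 0, "az": 0, "tx": 0, "ty": 0.1, "tz": -11.5, "hand": 0.1},
    {"ax": -0.004, "ay": 0, "az": 0, "tx": 0, "ty": 0.1, "tz": -14, "hand": 0.1},
    {"ax": -0.004, "ay": 0, "az": 0, "tx": 0, "ty": 0.1, "tz": -16, "hand": 0.1},
    {"ax": -0.004, "ay": 0, "az": 0, "tx": 0, "ty": 0.1, "tz": -16.5, "hand": 0.1},
    {"ax": -0.004, "ay": 0, "az": 0, "tx": 0, "ty": 0.1, "tz": -16.5, "hand": 0.1},
  ],
)

```text
time: 14.3
ee_pos: [0.4927, -0.2849, 0.2869]
ee_rot: [-0.592, 0.806, -0.0, -0.0]
wrist_force: [0.4, -0.0, -1.9]
opening: 0.0192
```

```bash
python3 look.py w11; python3 -c "
from h import *
im,d=bot.snapshot('scene');cv2.imwrite('pics/s11.png',im[100:300,150:400].repeat(3,0).repeat(3,1))
plan([CC[0],CC[1],.285],YAW-np.pi/2)"
```

```text
t 14.3 world [ 0.4927 -0.2849  0.2869] carton [-0.0093 -0.3441  0.2869] tip z 0.2729 xyaw -1.8741 tilt 0.0002 F [ 0.4 -0.  -1.9] M [-0.01 -0.04 -0.03] open 0.0192 q [-0.17 -0.03  0.09  0.   -1.69  1.44]
cam in tool [-0.0012 -0.0804 -0.1306] axis [-0.     0.314  0.949]
t cm [-3.429e+01  2.770e+00  3.000e-02] a [ 0.0027 -0.     -0.109 ]
```

View pics/w11.png

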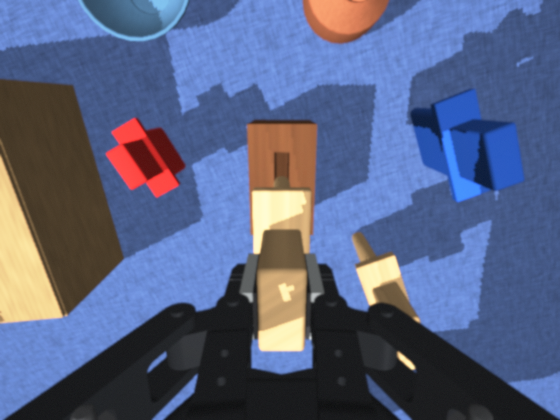

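View pics/s11.png

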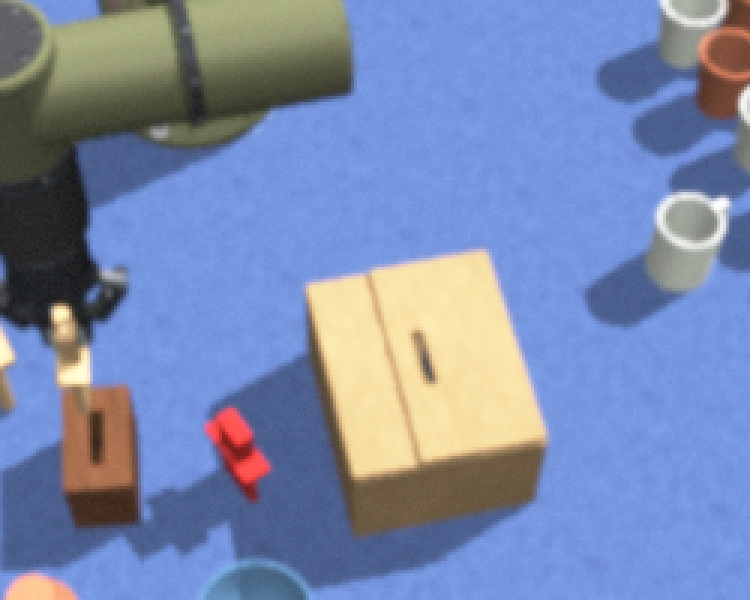

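The key is out and gripped, with its grip at (282,290) and bar at (282,205) in the wrist view. I'll measure its pose in the hand.

```bash
cat > inhand.py <<'E'
from h import *
import pickle,sys
im,d,cal,p,Rt=pickle.load(open(f"pics/{sys.argv[1]}.pkl","rb"))
Rm=cv2.Rodrigues(cal["rvec"])[0];o=p+Rt@np.array([0,-.0805,-.1306]);cal=dict(cal);cal["tvec"]=-Rm@o
T=(cloud("wrist",d,cal)-p)@Rt
hsv=cv2.cvtColor(im,cv2.COLOR_BGR2HSV)
for (a,b,c,e) in((192,226,258,306),(300,345,264,300),(240,275,270,296)):
    P=T[a:b,c:e].reshape(-1,3);P=P[~np.isnan(P[:,0])]
    A=np.c_[P[:,:2],np.ones(len(P))];z=P[:,2]
    k=np.abs(z-np.median(z))<.006
    co=np.linalg.lstsq(A[k],z[k],rcond=None)[0];print("z=%.4fx+%.4fy+%.4f"%tuple(co),"rms",(A[k]@co-z[k]).std(),"zmed",np.median(z),P[k].min(0).round(4),P[k].max(0).round(4))
m=(np.abs(T[...,0])<.03)&(np.abs(T[...,1])<.06)&(T[...,2]<.06)
for lo,hi in((-.04,-.014),(.016,.03)):
    s=T[m&(T[...,2]>lo)&(T[...,2]<hi)];print(lo,len(s),cv2.minAreaRect((s[:,:2]*1000).astype(np.float32)),np.median(s[:,2]))
E
python3 inhand.py w11
```

```text
z=-0.0003x+0.0038y+0.0225 rms 0.000595875664751632 zmed 0.022419715858689713 [-0.0122 -0.038   0.0204] [ 0.0122 -0.0193  0.0243]
z=0.0004x+0.0050y+-0.0217 rms 0.0005202583021339308 zmed -0.02165780427424822 [-0.0074 -0.0058 -0.0237] [ 0.0075  0.0177 -0.0198]
z=0.0158x+-0.1071y+-0.0131 rms 0.003518545398855841 zmed -0.01088637268413967 [-0.005  -0.0196 -0.0168] [ 0.0059 -0.018  -0.0049]
-0.04 7918 ((-0.07555389404296875, 0.8409442901611328), (60.01461410522461, 40.817474365234375), 0.4752388000488281) -0.021969613873939916
0.016 2929 ((0.018062591552734375, -21.553342819213867), (35.19972610473633, 30.09628677368164), 89.99886322021484) 0.022460052873483696
```

The key is upright in the hand (slope 0.004), centred across the jaws, about 0.7 mm off along tool y, with its origin about 107 mm below the TCP. Moving over the slot.

arm_command(
  moves=[
    {"ax": 0, "ay": 0, "az": -0.02, "tx": -3, "ty": 0.2, "tz": 0, "hand": 0.1},
    {"ax": 0, "ay": 0, "az": -0.04, "tx": -6.5, "ty": 0.5, "tz": 0, "hand": 0.1},
    {"ax": 0, "ay": 0, "az": -0.06, "tx": -10, "ty": 0.8, "tz": 0, "hand": 0.1},
    {"ax": 0, "ay": 0, "az": -0.08, "tx": -14, "ty": 1.1, "tz": 0, "hand": 0.1},
    {"ax": 0, "ay": 0, "az": -0.1, "tx": -18, "ty": 1.4, "tz": 0, "hand": 0.1},
    {"ax": 0, "ay": 0, "az": -0.109, "tx": -22, "ty": 1.7, "tz": 0, "hand": 0.1},
    {"ax": 0, "ay": 0, "az": -0.109, "tx": -26, "ty": 2.1, "tz": 0, "hand": 0.1},
    {"ax": 0, "ay": 0, "az": -0.109, "tx": -29.5, "ty": 2.4, "tz": 0, "hand": 0.1},
    {"ax": 0, "ay": 0, "az": -0.109, "tx": -32.5, "ty": 2.6, "tz": 0, "hand": 0.1},
    {"ax": 0, "ay": 0, "az": -0.109, "tx": -34.3, "ty": 2.7, "tz": 0, "hand": 0.1},
    {"ax": 0, "ay": 0, "az": -0.109, "tx": -34.3, "ty": 2.7, "tz": 0, "hand": 0.1},
    {"ax": 0, "ay": 0, "az": -0.109, "tx": -34.3, "ty": 2.7, "tz": 0, "hand": 0.1},
  ],
)

```text
time: 15.6
ee_pos: [0.5688, 0.0505, 0.2843]
ee_rot: [-0.635, 0.772, 0.001, -0.002]
wrist_force: [0.1, -0.5, 0.1]
opening: 0.0196
```

```bash
python3 look.py w12; python3 -c "
from h import *
im,d=bot.snapshot('scene');cv2.imwrite('pics/s12.png',cv2.resize(im[150:270,220:360],(700,600),interpolation=cv2.INTER_CUBIC))
plan(c2w([.0007,0,.26]),YAW-np.pi/2)"
```

```text
t 15.6 world [0.5688 0.0505 0.2843] carton [ 0.0006 -0.0003  0.2843] tip z 0.2703 xyaw -1.7647 tilt 0.0043 F [ 0.1 -0.5  0.1] M [-0.02  0.    0.01] open 0.0196 q [ 0.44 -0.03  0.09 -0.   -1.69  0.94]
cam in tool [-0.0012 -0.0805 -0.1306] axis [-0.     0.314  0.95 ]
t cm [-0.1  -0.    2.51] a [ 0.0031 -0.0003 -0.001 ]
```

View pics/s12.png

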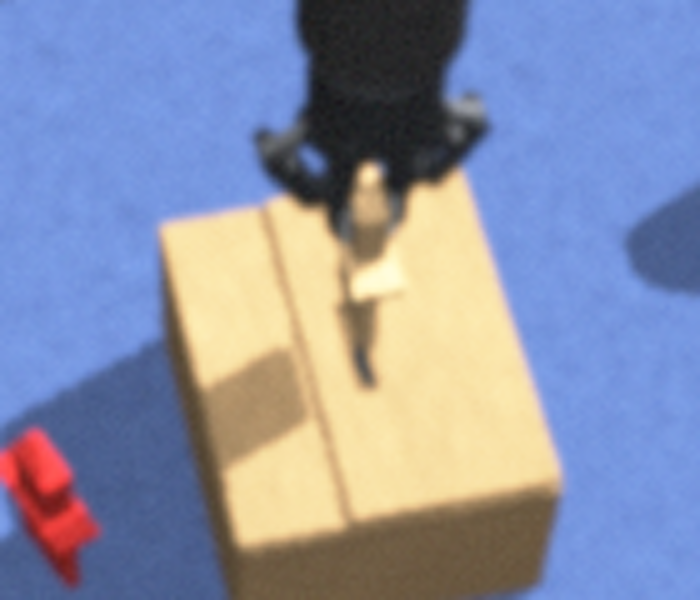

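View pics/w12.png

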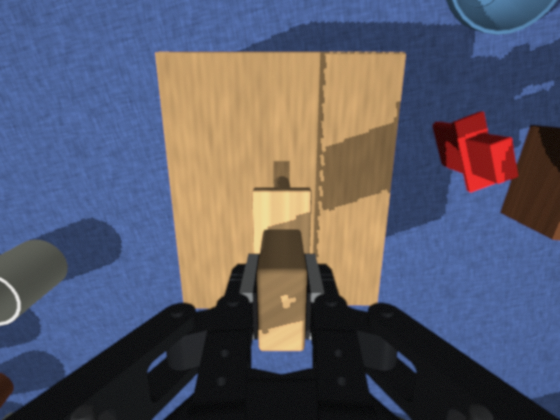

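```bash
python3 - <<'E'
from slot import *
im,d,cal,p,Rt=pickle.load(open("pics/w12.pkl","rb"))
Rm=cv2.Rodrigues(cal["rvec"])[0];o=p+Rt@np.array([0,-.0805,-.1306]);cal["tvec"]=-Rm@o
g=cv2.cvtColor(im,cv2.COLOR_BGR2GRAY).astype(float)
rows=g[167:183,260:306].mean(0);print(rows.round())
th=(np.median(rows[:8])+rows[19:25].min())/2
def cross(a):
    i=np.where((a[:-1]-th)*(a[1:]-th)<0)[0];return [j+(a[j]-th)/(a[j]-a[j+1]) for j in i]
for u in cross(rows):
    P=ray_plane(cal,[[260+u,175]],.1405)[0];print(u+260,(Rt.T@(P-p)).round(4), w2c(P).round(4))
E
```

```text
[167. 166. 167. 168. 170. 169. 166. 161. 158. 158. 159. 158. 149. 132.
 114. 105. 101. 100.  98.  95.  92.  90.  91.  91.  90.  90.  92.  96.
 108. 133. 157. 168. 170. 170. 169. 168. 168. 168. 167. 165. 163. 162.
 163. 166. 168. 168.]
273.1735611510791 [-0.0073 -0.0194  0.1438] [0.0194 0.0069 0.1405]
288.83099489795916 [ 0.0065 -0.0194  0.1438] [ 0.0194 -0.007   0.1405]
```

```bash
python3 - <<'E'
from h import *
q=[]
for i in range(8):
    s,p,Rt=st();q.append(np.r_[w2c(p)*1000,Rt[:2,2]*1000,np.arctan2(Rt[1,0],Rt[0,0])*1000]);print(q[-1].round(2));bot.snapshot("wrist")
print(np.mean(q,0).round(2))
plan(c2w([.0007,0,.26]),YAW-np.pi/2)
E
```

```text
[ 7.50000e-01 -9.60000e-01  2.85070e+02 -3.07000e+00  3.00000e-01
 -1.76596e+03]
[ 8.10000e-01 -1.06000e+00  2.85270e+02 -2.74000e+00  4.30000e-01
 -1.76626e+03]
[ 8.10000e-01 -1.05000e+00  2.85420e+02 -2.51000e+00  5.80000e-01
 -1.76633e+03]
[ 8.10000e-01 -9.30000e-01  2.85470e+02 -2.38000e+00  7.20000e-01
 -1.76623e+03]
[ 8.2000e-01 -8.1000e-01  2.8549e+02 -2.3200e+00  7.8000e-01 -1.7661e+03]
[ 7.90000e-01 -6.70000e-01  2.85490e+02 -2.35000e+00  8.20000e-01
 -1.76595e+03]
[ 7.90000e-01 -5.30000e-01  2.85440e+02 -2.40000e+00  7.80000e-01
 -1.76574e+03]
[ 7.70000e-01 -4.30000e-01  2.85420e+02 -2.46000e+00  7.80000e-01
 -1.76561e+03]
[ 7.90000e-01 -8.00000e-01  2.85380e+02 -2.53000e+00  6.50000e-01
 -1.76602e+03]
t cm [-0.03 -0.    2.54] a [ 0.0026  0.0003 -0.0004]
```

arm_command(
  moves=[
    {"ax": 0.0026, "ay": 0, "az": 0, "tx": -0.03, "ty": 0, "tz": 0.8, "hand": 0.1},
    {"ax": 0.0026, "ay": 0, "az": 0, "tx": -0.03, "ty": 0, "tz": 1.6, "hand": 0.1},
    {"ax": 0.0026, "ay": 0, "az": 0, "tx": -0.03, "ty": 0, "tz": 2.2, "hand": 0.1},
    {"ax": 0.0026, "ay": 0, "az": 0, "tx": -0.03, "ty": 0, "tz": 2.6, "hand": 0.1},
    {"ax": 0.0026, "ay": 0, "az": 0, "tx": -0.03, "ty": 0, "tz": 2.6, "hand": 0.1},
    {"ax": 0.0026, "ay": 0, "az": 0, "tx": -0.03, "ty": 0, "tz": 2.6, "hand": 0.1},
    {"ax": 0.0026, "ay": 0, "az": 0, "tx": -0.03, "ty": 0, "tz": 2.6, "hand": 0.1},
    {"ax": 0.0026, "ay": 0, "az": 0, "tx": -0.03, "ty": 0, "tz": 2.6, "hand": 0.1},
    {"ax": 0.0026, "ay": 0, "az": 0, "tx": -0.03, "ty": 0, "tz": 2.6, "hand": 0.1},
  ],
)

```text
time: 17.0
ee_pos: [0.569, 0.0508, 0.2596]
ee_rot: [-0.635, 0.772, 0.0, 0.0]
wrist_force: [-0.4, 0.2, -1.6]
opening: 0.0193
```

```bash
python3 - <<'E'
from h import *
for i in range(2):
    rep();bot.snapshot("wrist")
plan(c2w([.0007,0,.188]),YAW-np.pi/2)
im,d=bot.snapshot('scene');cv2.imwrite('pics/s13.png',cv2.resize(im[150:270,220:360],(700,600),interpolation=cv2.INTER_CUBIC))
E
```

```text
t 17.0 world [0.569  0.0508 0.2596] carton [0.0008 0.     0.2596] tip z 0.2456 xyaw -1.7654 tilt 0.0005 F [-0.4  0.2 -1.6] M [ 0.   -0.01 -0.04] open 0.0193 q [ 0.44 -0.03  0.04 -0.   -1.64  0.94]
t 17.05 world [0.569  0.0508 0.2596] carton [0.0007 0.     0.2596] tip z 0.2456 xyaw -1.7655 tilt 0.0005 F [-1.1 -0.5 -1. ] M [ 0.01  0.01 -0.01] open 0.0196 q [ 0.44 -0.03  0.04 -0.   -1.64  0.94]
t cm [0.   0.   7.15] a [-0.0002  0.0004 -0.0004]
```

View pics/s13.png

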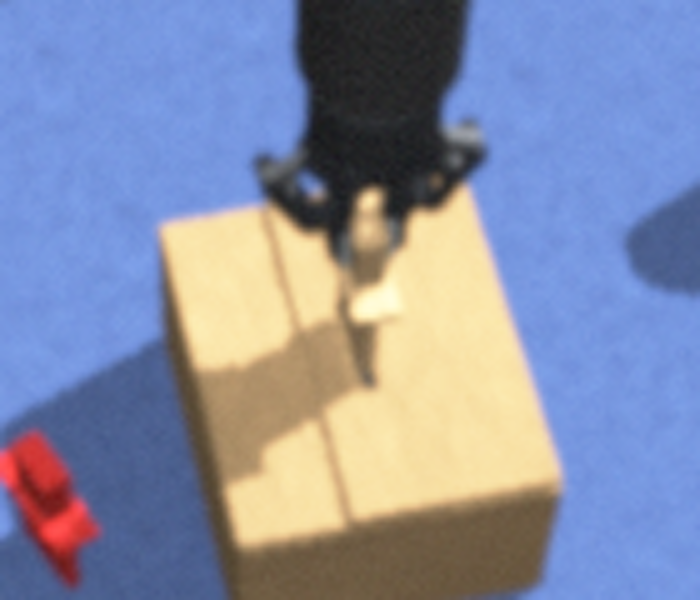

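Aligned to within about 0.1 mm of the TCP target, with the blade tip just above the slot at (368,380). I'll insert gently in two stages.

arm_command(
  moves=[
    {"ax": 0, "ay": 0, "az": 0, "tx": 0, "ty": 0, "tz": 0.4, "hand": 0.1},
    {"ax": 0, "ay": 0, "az": 0, "tx": 0, "ty": 0, "tz": 0.8, "hand": 0.1},
    {"ax": 0, "ay": 0, "az": 0, "tx": 0, "ty": 0, "tz": 1.2, "hand": 0.1},
    {"ax": 0, "ay": 0, "az": 0, "tx": 0, "ty": 0, "tz": 1.6, "hand": 0.1},
    {"ax": 0, "ay": 0, "az": 0, "tx": 0, "ty": 0, "tz": 2.0, "hand": 0.1},
    {"ax": 0, "ay": 0, "az": 0, "tx": 0, "ty": 0, "tz": 2.4, "hand": 0.1},
    {"ax": 0, "ay": 0, "az": 0, "tx": 0, "ty": 0, "tz": 2.4, "hand": 0.1},
  ],
)

```text
time: 17.85
ee_pos: [0.5688, 0.0508, 0.2346]
ee_rot: [-0.635, 0.772, 0.0, -0.0]
wrist_force: [0.7, 0.2, -1.4]
opening: 0.0196
```

```bash
python3 - <<'E'
from h import *
for i in range(3):
    rep();bot.snapshot("wrist")
plan(c2w([.0007,0,.188]),YAW-np.pi/2)
E
```

```text
t 17.85 world [0.5688 0.0508 0.2346] carton [ 0.0005 -0.      0.2346] tip z 0.2206 xyaw -1.7654 tilt 0.001 F [ 0.7  0.2 -1.4] M [ 0.04 -0.01  0.06] open 0.0196 q [ 0.44 -0.04 -0.01 -0.   -1.6   0.94]
t 17.9 world [0.5689 0.0507 0.2351] carton [ 0.0006 -0.      0.2351] tip z 0.2211 xyaw -1.7654 tilt 0.0004 F [ 0.2  0.6 -0.6] M [ 0.03  0.03 -0.03] open 0.0195 q [ 0.44 -0.04 -0.01 -0.   -1.6   0.94]
t 17.95 world [0.569  0.0507 0.2355] carton [ 0.0007 -0.      0.2355] tip z 0.2215 xyaw -1.7654 tilt 0.0002 F [-0.3 -0.4 -1.6] M [-0.01 -0.05  0.02] open 0.0195 q [ 0.44 -0.04 -0.01 -0.   -1.6   0.94]
t cm [0.   0.01 4.77] a [-0.0005  0.0004 -0.0004]
```

No contact force with the blade 13 mm in. On to depth.

arm_command(
  moves=[
    {"ax": 0, "ay": 0, "az": 0, "tx": 0, "ty": 0, "tz": 0.5, "hand": 0.1},
    {"ax": 0, "ay": 0, "az": 0, "tx": 0, "ty": 0, "tz": 1.0, "hand": 0.1},
    {"ax": 0, "ay": 0, "az": 0, "tx": 0, "ty": 0, "tz": 1.6, "hand": 0.1},
    {"ax": 0, "ay": 0, "az": 0, "tx": 0, "ty": 0, "tz": 2.2, "hand": 0.1},
    {"ax": 0, "ay": 0, "az": 0, "tx": 0, "ty": 0, "tz": 2.8, "hand": 0.1},
    {"ax": 0, "ay": 0, "az": 0, "tx": 0, "ty": 0, "tz": 3.4, "hand": 0.1},
    {"ax": 0, "ay": 0, "az": 0, "tx": 0, "ty": 0, "tz": 4.0, "hand": 0.1},
    {"ax": 0, "ay": 0, "az": 0, "tx": 0, "ty": 0, "tz": 4.4, "hand": 0.1},
    {"ax": 0, "ay": 0, "az": 0, "tx": 0, "ty": 0, "tz": 4.8, "hand": 0.1},
    {"ax": 0, "ay": 0, "az": 0, "tx": 0, "ty": 0, "tz": 4.8, "hand": 0.1},
    {"ax": 0, "ay": 0, "az": 0, "tx": 0, "ty": 0, "tz": 4.8, "hand": 0.1},
    {"ax": 0, "ay": 0, "az": 0, "tx": 0, "ty": 0, "tz": 4.8, "hand": 0.1},
  ],
)

```text
time: 19.2
ee_pos: [0.5692, 0.0508, 0.1881]
ee_rot: [-0.635, 0.772, -0.0, 0.001]
wrist_force: [0.1, 0.2, -1.8]
opening: 0.0195
```

```bash
for i in 1 2 3; do python3 -c "
from h import *
bot.snapshot('top');rep()"; done; python3 look.py w14; python3 - <<'E'
from h import *
import pickle
im,d,cal,p,Rt=pickle.load(open("pics/w14.pkl","rb"))
W=cloud("wrist",d,cal)
P=W[192:226,262:302];print("bar top z",np.nanmedian(P[...,2]))
for a,b in((150,240),(320,375)): print("flap z",np.nanmedian(W[120:200,a:b,2]))
im,d=bot.snapshot('scene');cv2.imwrite('pics/s14.png',cv2.resize(im[150:270,220:360],(700,600),interpolation=cv2.INTER_CUBIC))
E
python3 inhand.py w14
```

```text
t 19.25 world [0.5692 0.0508 0.1881] carton [1.000e-03 1.000e-04 1.881e-01] tip z 0.1741 xyaw -1.7655 tilt 0.0012 F [ 0.   0.  -1.8] M [ 0.03 -0.02  0.06] open 0.0197 q [ 0.44 -0.04 -0.09  0.   -1.51  0.94]
t 19.3 world [0.5692 0.0508 0.188 ] carton [9.00e-04 1.00e-04 1.88e-01] tip z 0.174 xyaw -1.7655 tilt 0.0011 F [-0.4 -0.3 -1.1] M [ 0.   -0.04  0.02] open 0.0195 q [ 0.44 -0.04 -0.09  0.   -1.51  0.94]
t 19.35 world [0.5692 0.0508 0.188 ] carton [0.0009 0.     0.188 ] tip z 0.174 xyaw -1.7655 tilt 0.001 F [ 0.  -0.6 -1.5] M [ 0.01 -0.01  0.01] open 0.0191 q [ 0.44 -0.04 -0.09  0.   -1.51  0.94]
t 19.35 world [0.5692 0.0508 0.188 ] carton [0.0009 0.     0.188 ] tip z 0.174 xyaw -1.7655 tilt 0.001 F [ 0.  -0.6 -1.5] M [ 0.01 -0.01  0.01] open 0.0191 q [ 0.44 -0.04 -0.09  0.   -1.51  0.94]
cam in tool [-0.0012 -0.0805 -0.1306] axis [-0.     0.314  0.949]
bar top z 0.16557404637676526
flap z 0.14241638067442342
flap z 0.13723870090022217
z=-0.0000x+0.0025y+0.0225 rms 0.0005825670870722346 zmed 0.02237861632815394 [-0.0122 -0.0381  0.0203] [ 0.0123 -0.0193  0.0245]
z=0.0028x+0.0044y+-0.0217 rms 0.0005329119199601359 zmed -0.021644538113001814 [-0.0074 -0.0058 -0.0232] [ 0.0075  0.0177 -0.0198]
z=-0.0205x+0.1397y+-0.0086 rms 0.0034967009810559393 zmed -0.011151275443435358 [-0.005  -0.0195 -0.0171] [ 0.0059 -0.0177 -0.0052]
-0.04 7903 ((0.2667427062988281, 1.022958755493164), (41.164642333984375, 60.07114791870117), 88.52851104736328) -0.021989378842025155
0.016 2942 ((0.08666610717773438, -21.404664993286133), (30.103836059570312, 35.41343688964844), 0.06275235116481781) 0.02241994124798448
```

View pics/s14.png

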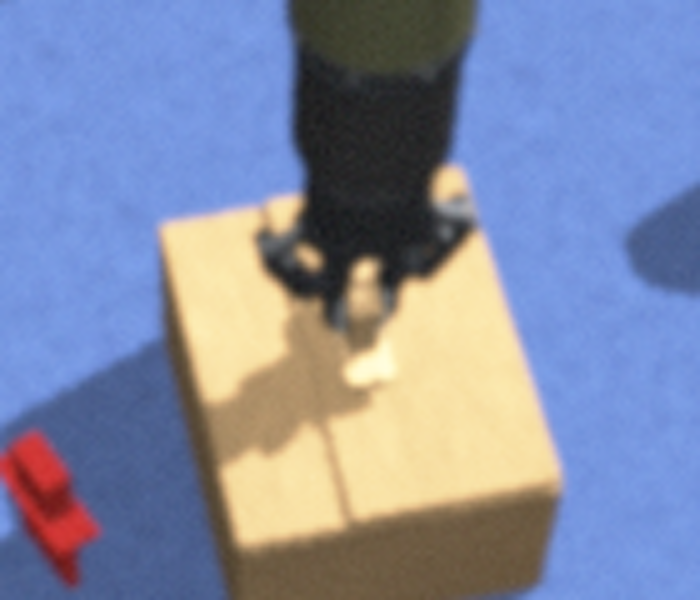

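View pics/w14.png

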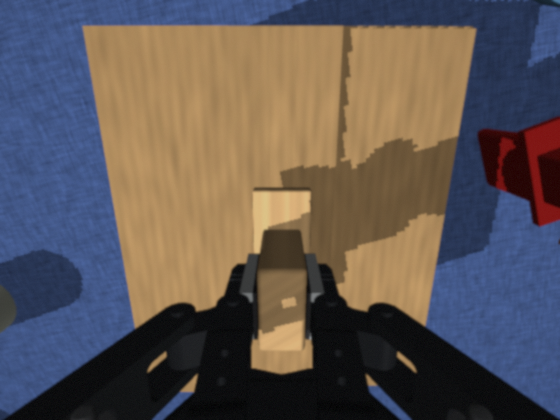

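The bar top sits 23.2 mm above the flap, so the gap is 15.2 mm under its 8 mm thickness. Both flaps are level, and the wrist force is only the key's own weight. Handing in.

```bash
python3 -c "
from rig import bot
print(bot.job_done())"
```

```text
the job is handed in; nothing more can be done
None
```

The key is in the slot and still held, with its shoulder bar about 15 mm above the cardboard, and the job is handed in after roughly 19 of the 66 s. No verdict was reported.

I folded the right flap down first, then the left flap over it. I lifted the small tan key out of the stand and lowered it straight through the slot.

**Last checks:**
- **Gap:** the bar's underside measured 15.2 mm above the upper flap, so the blade is about 60 mm in.
- **Flaps:** both were level, with the right one 5.2 mm below the left, as expected.
- **Key:** it was within about 0.5 mm of the slot line and leaning less than 0.006 rad.
- **Forces:** about 1.5 N at the wrist, roughly the key's own weight, and no sign of rubbing during insertion. The key was held with 40 N.
- **Mug, bowl and vase:** the arm stayed well clear of them, but I did not measure them again at the end.

**Disagreements:**
- The wrist and top cameras differed by about 1.5 mm on the slot. A second wrist look after a half turn showed a constant 1.2 mm calibration offset; corrected, they agreed within about 0.4 mm.
- Wrist depth read heights about 2 mm high throughout, so I used height differences for the gap.
- My first two move calls were refused for missing fields; nothing moved.

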